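# Turn the washed test tiles wells-up and set them out for reading

## Task

The washed blood-test tiles are drying wells-down on the mat. Lay all of them, still wells-down, in the tipping tray, swing the tray right over so that they tumble wells-up onto the carrier plate, and swing it back down. Then slide the lifter under the carrier, carry it level with its tiles onto the rails of the reading stand, centred and square, and stand the lifter back upright on its pad, without knocking over or pushing aside the bottle, cup or box nearby.

Things in the scene. Friction and masses are not known exactly. Their poses are not given: they have to be found in the camera images.
- tile1_c (a point): centre of a white test tile, a flat block 50 (its x) x 30 (y) x 8 mm (z), 25 g. One broad face is plain, the other (its -z side) has six small round wells: at the start z points up (wells down); wells-up means z points down. Two to four tiles are present, lying on the drying mat; absent ones read None
- tile2_c (a point): centre of a white test tile, a flat block 50 (its x) x 30 (y) x 8 mm (z), 25 g. One broad face is plain, the other (its -z side) has six small round wells: at the start z points up (wells down); wells-up means z points down. Two to four tiles are present, lying on the drying mat; absent ones read None
- tile3_c (a point): centre of a white test tile, a flat block 50 (its x) x 30 (y) x 8 mm (z), 25 g. One broad face is plain, the other (its -z side) has six small round wells: at the start z points up (wells down); wells-up means z points down. Two to four tiles are present, lying on the drying mat; absent ones read None
- tile4_c (a point): centre of a white test tile, a flat block 50 (its x) x 30 (y) x 8 mm (z), 25 g. One broad face is plain, the other (its -z side) has six small round wells: at the start z points up (wells down); wells-up means z points down. Two to four tiles are present, lying on the drying mat; absent ones read None
- tipper: fixed aluminium tipping stand, origin on the table under the hinge line, +x from the hinge to the resting tray (away from the robot), y along the hinge. On the -x side the carrier lies on two rails along x (x -103 to 2 mm), 16 mm high, bare table between them (y -62 to 62 mm), open to -x; carrier centre at x = -51 mm; guides 5 mm above the rails leave it 2.5 mm play in y
- tipper_hinge (a point): middle of the tray's hinge line, 37 mm above the table; axes as the tipping stand's. Fixed hinge brackets 44 mm high stand at both ends (y = 84 to 90 mm either side)
- tray (a joint): tipping tray's angle about the hinge line: 0 = level on the +x side (start), 1.57 = upright, 1.95 rad = swung right over to the carrier (stop; its weight keeps it there). Tray 0.3 kg, hinge friction 0.04 N m. When raised, tiles slide to the hinge-side wall; past about 1.75 rad they fall forward onto the carrier, and swung slowly they land with the other face up
- tray_mid (a point): middle of the tray's inner floor (turns with the tray). Inner floor 116 (x) x 156 mm (y), walls 10 mm high all round. At joint 0 it is 62 mm beyond the hinge line in x and 51 mm above the table, the wall tops 61 mm
- tray_stub (a point): middle of the tray's side handle, a round black stub 12 mm thick along the stand's -y, with a 20 mm end knob. This point is 31 mm out from the tray's side and 28 mm from the knob. At joint 0 it lies 100 mm beyond (+x), 16 mm above and 112 mm to the -y side of the hinge's middle; it turns with the tray, and can turn between the fingers
- carrier_mid (a point): middle of the carrier plate's floor (top of it). The carrier is a loose aluminium plate 96 (x) x 166 mm (y), floor 4 mm thick, with a rim 6 mm high and 3 mm thick round it, 130 g; its underside is 4 mm below this point. It starts on the rails of the tipping stand
- stand_mid (a point): middle of the fixed grey reading stand at rail-top height: two rails 110 mm long along its x, 16 mm high, at y = 62 to 86 mm either side, bare table between them, joined by a 16 mm high cross-bar at x = 55 to 67 mm; open to its -x side (robot's side). The carrier belongs centred here, its underside on the rails, its x along the stand's x
- mat: fixed thin grey drying mat 165 x 160 x 3 mm, origin in the middle of its underside; mat and reading stand may be on either side
- lifter_grip (a point): middle of the lifter's black handle bar: 14 mm wide (y), 18 high, 94 long (x -58 to 36 mm), 94 mm above the blade's underside. The lifter is a loose C-shaped spatula, 200 g: steel blade 94 (x -52 to 42) x 90 (y) x 3 mm, 40 mm wide upright at its rear (x -58 to -52 mm), handle doubling back above the blade. x points from the upright to the open end
- lifter_blade (a point): point on the underside of the lifter's blade straight below the middle of its handle, axes as the lifter's
- pad_mid (a point): middle of the top of the fixed black rubber pad, 130 x 130 x 3 mm, on which the lifter stands at the start and belongs at the end
- gel: brown pump-less bottle of hand gel, 64 mm across, 130 mm high, origin under its centre; leave alone
- pencup: wooden pen cup, 70 mm across, 100 mm high, origin under its centre; leave alone
- swabs: open cardboard box 110 x 90 x 60 mm, origin under its centre; leave alone
Mind the look-alikes: they are no part of the job. What is shaped like the part that bears tile1_c but turquoise or yellow is not meant.

How it is judged:
On the way, in this order (a step that is already met when the one before it is completed fails the run):
1. all the tiles lie wells-down in the level tipping tray, let go (x of tile1_c in the frame of tray_mid between -0.06 and 0.06 m and y of tile1_c in the frame of tray_mid between -0.08 and 0.08 m and z of tile1_c in the frame of tray_mid between -0.004 and 0.014 m and angle between each of tile1_c, tile2_c, tile3_c, tile4_c's own z axis and vertical below 0.3 rad and contact force between each of tile1, tile2, tile3, tile4 and the fingers below 0.05 N and x of tile2_c in the frame of tray_mid between -0.06 and 0.06 m and y of tile2_c in the frame of tray_mid between -0.08 and 0.08 m and z of tile2_c in the frame of tray_mid between -0.004 and 0.014 m and x of tile3_c in the frame of tray_mid between -0.06 and 0.06 m and y of tile3_c in the frame of tray_mid between -0.08 and 0.08 m and z of tile3_c in the frame of tray_mid between -0.004 and 0.014 m and x of tile4_c in the frame of tray_mid between -0.06 and 0.06 m and y of tile4_c in the frame of tray_mid between -0.08 and 0.08 m and z of tile4_c in the frame of tray_mid between -0.004 and 0.014 m and value of joint tray below 0.12 rad), for 0.2 s.
2. with the tray swung over (past 1.4 rad), all the tiles lie wells-up on the carrier (x of tile1_c in the frame of carrier_mid between -0.048 and 0.048 m and y of tile1_c in the frame of carrier_mid between -0.084 and 0.084 m and z of tile1_c in the frame of carrier_mid between -0.004 and 0.03 m and angle between each of tile1_c, tile2_c, tile3_c, tile4_c's own z axis and vertical above 2.6 rad and x of tile2_c in the frame of carrier_mid between -0.048 and 0.048 m and y of tile2_c in the frame of carrier_mid between -0.084 and 0.084 m and z of tile2_c in the frame of carrier_mid between -0.004 and 0.03 m and x of tile3_c in the frame of carrier_mid between -0.048 and 0.048 m and y of tile3_c in the frame of carrier_mid between -0.084 and 0.084 m and z of tile3_c in the frame of carrier_mid between -0.004 and 0.03 m and x of tile4_c in the frame of carrier_mid between -0.048 and 0.048 m and y of tile4_c in the frame of carrier_mid between -0.084 and 0.084 m and z of tile4_c in the frame of carrier_mid between -0.004 and 0.03 m and value of joint tray above 1.4 rad), for 0.2 s.
3. the tray is swung back down (value of joint tray below 0.12 rad), for 0.2 s.
4. the carrier, with its tiles, is lifted on the lifter, not by the fingers (x of tile1_c in the frame of carrier_mid between -0.048 and 0.048 m and y of tile1_c in the frame of carrier_mid between -0.084 and 0.084 m and z of tile1_c in the frame of carrier_mid between -0.004 and 0.03 m and angle between each of tile1_c, tile2_c, tile3_c, tile4_c's own z axis and vertical above 2.6 rad and x of tile2_c in the frame of carrier_mid between -0.048 and 0.048 m and y of tile2_c in the frame of carrier_mid between -0.084 and 0.084 m and z of tile2_c in the frame of carrier_mid between -0.004 and 0.03 m and x of tile3_c in the frame of carrier_mid between -0.048 and 0.048 m and y of tile3_c in the frame of carrier_mid between -0.084 and 0.084 m and z of tile3_c in the frame of carrier_mid between -0.004 and 0.03 m and x of tile4_c in the frame of carrier_mid between -0.048 and 0.048 m and y of tile4_c in the frame of carrier_mid between -0.084 and 0.084 m and z of tile4_c in the frame of carrier_mid between -0.004 and 0.03 m and height (world z) of carrier_mid above 0.034 m and contact force between lifter and carrier above 0.3 N and contact force between carrier and the fingers below 0.1 N), for 0.2 s.
At the end, for the whole second after the job is handed in: the carrier rests level on the reading stand's rails, centred within 15 mm and square within 0.15 rad, with all tiles present lying flat and wells-up inside its rim; the tray is down (under 0.15 rad); the lifter stands upright on its pad, its blade within 45 mm of the pad's middle; all at rest (horizontal distance between carrier_mid and stand_mid below 0.015 m and angle between the x axis of carrier_mid and the x axis of stand_mid, either way round below 0.15 rad and height (world z) of carrier_mid between 0.016 and 0.025 m and angle between each of carrier_mid, lifter_blade's own z axis and vertical below 0.06 rad and x of tile1_c in the frame of carrier_mid between -0.048 and 0.048 m and y of tile1_c in the frame of carrier_mid between -0.084 and 0.084 m and z of tile1_c in the frame of carrier_mid between -0.004 and 0.012 m and angle between each of tile1_c, tile2_c, tile3_c, tile4_c's own z axis and vertical above 3 rad and x of tile2_c in the frame of carrier_mid between -0.048 and 0.048 m and y of tile2_c in the frame of carrier_mid between -0.084 and 0.084 m and z of tile2_c in the frame of carrier_mid between -0.004 and 0.012 m and x of tile3_c in the frame of carrier_mid between -0.048 and 0.048 m and y of tile3_c in the frame of carrier_mid between -0.084 and 0.084 m and z of tile3_c in the frame of carrier_mid between -0.004 and 0.012 m and x of tile4_c in the frame of carrier_mid between -0.048 and 0.048 m and y of tile4_c in the frame of carrier_mid between -0.084 and 0.084 m and z of tile4_c in the frame of carrier_mid between -0.004 and 0.012 m and linear speed of each of carrier, lifter below 0.02 m/s and value of joint tray below 0.15 rad and horizontal distance between lifter_blade and pad_mid below 0.045 m and height (world z) of lifter_blade below 0.008 m); the robot touches nothing.
It fails at once if a bystander (gel) is pushed aside by more than 30 mm or tipped (distance of gel from where it was at the start of the episode above 0.03 m or angle between gel's own z axis and vertical above 0.4 rad).
It fails at once if a bystander (pencup) is pushed aside by more than 30 mm or tipped (distance of pencup from where it was at the start of the episode above 0.03 m or angle between pencup's own z axis and vertical above 0.4 rad).
It fails at once if a bystander (swabs) is pushed aside by more than 30 mm or tipped (distance of swabs from where it was at the start of the episode above 0.03 m or angle between swabs's own z axis and vertical above 0.4 rad).
It fails at once if the carrier is tipped by more than 0.6 rad (angle between carrier_mid's own z axis and vertical above 0.6 rad).
Of tile1, tile2, tile3, tile4 only 2 to 4 are there at a start; the rules pass over those that are not, and their reading is None.
At some moment in a run one of tile1, tile2, tile3, tile4 may be knocked a few centimetres aside while the robot is not near it.
It also fails if it takes over 210 s, if anything falls off the work surface, if the arm or the gripper's body presses on something with over 40 N, if the wrist force passes 120 N, or if a joint passes its speed limit or range.

## Robot

A 7-joint arm with a two-finger parallel gripper is mounted at the origin on the work surface. World frame = base frame: x ahead of the robot, y to its left, z up, the work surface at z = 0. Lengths are in m, angles in rad, forces in N, time in s.
With the tool pointing down it reaches from about 0.4 to 0.85 m from the base axis. Payload 4.5 kg.
Tool frame: the origin (TCP) lies at the very end of the fingers, on their centre line; the grasp point (between the pads) lies 19 mm behind it; z points along the fingers, x is the direction in which the jaws open and shut, and the axes are right-handed (so a half turn about z gives the same grasp; the last joint's range is limited). The gripper opens to 85 mm and grips with 20 to 120 N. Pads are 22 mm wide; open, the fingers measure 114 mm over their backs; the gripper's body (76 mm by 85 mm) begins 54 mm behind the grasp point. The pads swing forward as they close: fully open they stand 13 mm farther back than shut.
Start: joints at [1.202, 0.689, -0.195, 1.565, 0.157, 0.902, -0.215], TCP at [0.245, -0.575, 0.231] pointing down, gripper open.
Joint ranges: [-3.01, 3.01], [-0.46, 2.08], [-1.47, 1.51], [0.13, 2.56], [-1, 4.14], [0.04, 2.09], [-2.66, 2.66]. Speed limits (rad/s): [2.57, 2.57, 3.14, 3.14, 3.14, 3.14, 3.14].

## Interface

Orientations are given as [roll, pitch, yaw] about the fixed x, y, z axes, in that order (R = Rz(yaw) Ry(pitch) Rx(roll)).
In Python, from station import robot gives the robot as it stands. The module is installed in compiled form; this text tells all that it offers.
- The arm moves only by the tool apply_moves, never from a script. Its arguments are lists of equal length, an entry for each row: "offset": the shift along the tool's x, y, z in m, a list of three; "angular": the turn, a rotation vector about the tool's x, y, z in degrees, a list of three; "claw": the opening, from 0 (shut) to 1 (fully open). In form: {"offset": [[tx, ty, tz], ...], "angular": [[wx, wy, wz], ...], "claw": [claw, ...]}. A call has 1 to 10 rows; each row is the pose to reach, as a shift and turn from the pose commanded when the call began, along the tool's axes at that moment; what a row does not reach only later rows make up. A row lasts 1/10 s, in which the tool goes at most 50 mm and 8.59 degrees, less where a joint would pass 70% of its speed; a pose out of reach is approached as far as the arm can. A call with a gripper value outside its range is refused whole. The fingers move at their own pace and stop on an object; "newtons" is the grip in N (left out, the last holds). Time passes only in rows, so rows that repeat a pose let the fingers close. It gives the time, the measured TCP pose, the force and the opening at its end, in the units of the state.
- robot.get_obs(): the state, without advancing time (a new reading comes with each control period).
- robot.grab_frame(name): name is "scene" or "top"; returns (picture, depth): 420x560x3 uint8, red, green, blue; 420x560 float32, m along the optical axis (not along the pixel's ray), 0 where there is no reading.
- robot.camera_info(name): a dict with "vfov" (degrees; the focal length in pixels is half the picture's height over the tangent of half this angle, whatever the lens; pixels are square), "cx", "cy" (the principal point, pixels), "position" and "attitude" of the camera in the world. Camera axes: x right, y down, z forward; pixel columns grow to the right and rows downward; lengths in m; the calibration is good to about 2 mm. A picture is of the moment at which its call begins. camera_info takes no time and is no camera call.
- robot.job_done(): hands the job in, once; it reports no verdict.
The state is a dict: "t": time; "joint_positions": joint angles; "dq": joint speeds; "joint_efforts": joint torques, N m; "position": TCP position; "eef_rot": TCP orientation; "force": force on the tool from outside, world axes, zero at the start; "ft_torque": the same for the moment, N m; "finger_gap": finger opening in m.
Only numpy, scipy, OpenCV 4.12 (cv2) and the standard library are available. Lean on these libraries where they do the work, as an engineer would, in place of code of your own. Each camera call takes 0.05 s, during which the arm holds its last target. There are 200 camera calls.

## Working session

There is one attempt and no reset: what is moved stays moved. The work goes in short steps, Python scripts to look and compute and a tool call to move; the robot and the scene stay as the last step left them, time stands still between calls to the robot, and variables do not carry over. Pictures are saved under pics/ and viewed, about 12 in all and at most 16, crops included, and the job is handed in when it is done.

Besides the shell and the picture viewer there is one more tool, called after "Emit:" as name(argument=value, ...), one argument or row to a line, values as JSON. apply_moves: Moves the arm, as the interface text tells. Its arguments: {"type":"object","properties":{"offset":{"type":"array"},"angular":{"type":"array"},"claw":{"type":"array"},"newtons":{"type":"number"}},"required":["offset","angular","claw"]}

```bash
mkdir -p pics
cat > h.py <<'E'
import numpy as np, cv2
from scipy.spatial.transform import Rotation as R
from station import robot
def cam(n):
    i=robot.camera_info(n); f=210/np.tan(np.radians(i['vfov'])/2); a=np.array(i['attitude'],float)
    M=a if a.shape==(3,3) else (R.from_euler('xyz',a).as_matrix() if a.size==3 else R.from_quat(a).as_matrix())
    return f,i['cx'],i['cy'],np.array(i['position']),M
def ray(n,u,v):
    f,cx,cy,p,M=cam(n); return p,M@np.array([(u-cx)/f,(v-cy)/f,1])
def at_z(n,u,v,z):
    p,d=ray(n,u,v); return p+d*(z-p[2])/d[2]
def cloud(n,dep):
    f,cx,cy,p,M=cam(n); v,u=np.indices(dep.shape)
    return p+np.stack([(u-cx)/f*dep,(v-cy)/f*dep,dep],-1)@M.T
def proj(n,X):
    f,cx,cy,p,M=cam(n); c=(np.asarray(X)-p)@M; return c[...,:2]/c[...,2:]*f+[cx,cy]
def save(n,name,crop=None,s=1):
    im,d=robot.grab_frame(n); np.savez('pics/'+name+'.npz',im=im,d=d)
    o=im[...,::-1]
    if crop: u0,v0,u1,v1=crop; o=o[v0:v1,u0:u1]
    o=cv2.resize(o,None,fx=s,fy=s,interpolation=cv2.INTER_CUBIC); cv2.imwrite('pics/'+name+'.png',o); return im,d
E
python3 - <<'E'
from h import *
for n in('scene','top'):
    print(robot.camera_info(n)); save(n,n+'0',s=1.4)
print(robot.get_obs())
E
```

```text
{'vfov': 56.15653336560421, 'cx': 280.06567819631135, 'cy': 211.37973672010642, 'position': array([ 1.56768535, -0.10457877,  0.7553353 ]), 'attitude': array([-2.13903817, -0.0084155 ,  1.48624726])}
{'vfov': 53.66087482211038, 'cx': 283.61347572399194, 'cy': 214.60491082235936, 'position': array([0.26657424, 0.00455727, 1.17846438]), 'attitude': array([-2.92212303,  0.00345074, -1.53952497])}
{'t': 0.1, 'joint_positions': array([ 1.20181305,  0.6898945 , -0.19454707,  1.56624933,  0.15732348,
        0.90246476, -0.21508779]), 'dq': array([ 0.00023677, -0.00224906,  0.00145161, -0.00334546, -0.00141892,
       -0.00049862, -0.00277283]), 'joint_efforts': array([-2.19957576e-03, -5.40601230e+01, -1.27106756e+00, -1.58985418e+01,
        9.36799130e-03,  4.41103024e-03,  2.99079102e-05]), 'position': array([ 0.24473178, -0.57446846,  0.23056594]), 'eef_rot': array([ 3.14147705e+00,  1.61685960e-03, -1.16788809e+00]), 'force': array([ 0.05432617,  0.11453937, -0.41681801]), 'ft_torque': array([ 0.0607834 , -0.04218885,  0.02638618]), 'finger_gap': 0.08527461815207371}
```

View pics/top0.png

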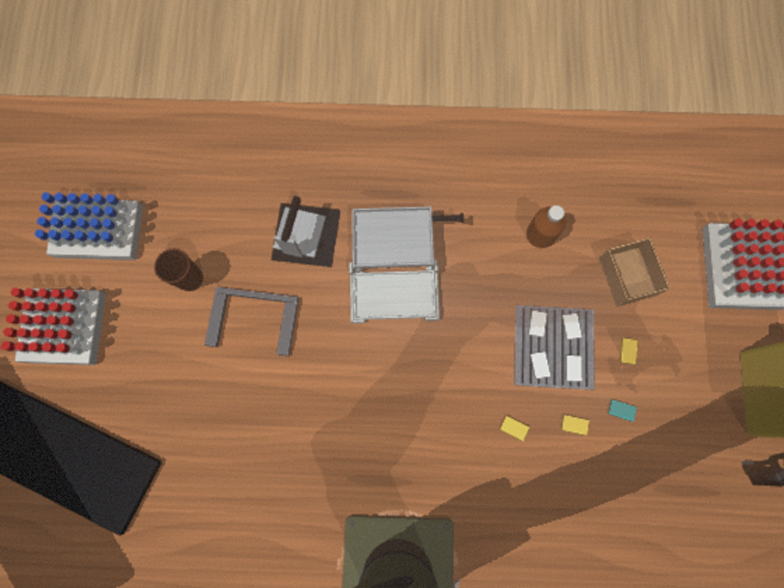

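View pics/scene0.png

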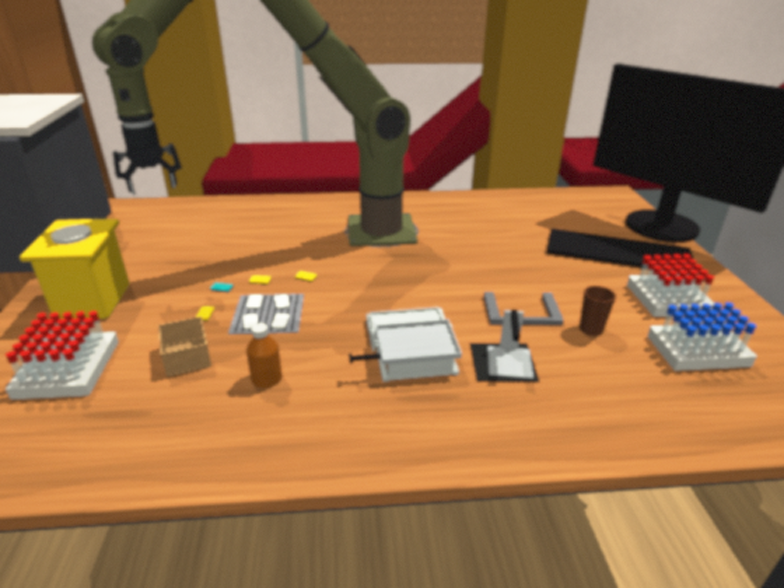

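Four tiles lie on the mat (1.4x picture: about (539,323), (572,326), (541,365), (574,368)). The tipper is at (395,262), the lifter on its pad at (305,233), the stand at (252,315) and the gel bottle at (548,225). I'll take closer measurements next.

Run:
```python
from h import *
z=np.load('pics/top0.npz'); im,d=z['im'],z['d']; C=cloud('top',d)
cv2.imwrite('pics/cropA.png',cv2.resize(im[130:260,140:340][...,::-1],None,fx=4,fy=4,interpolation=cv2.INTER_CUBIC))
# tiles
m=np.zeros(d.shape,np.uint8); sub=im[215:282,365:428].astype(int)
m[215:282,365:428]=((sub.min(-1)>170)*255)
n,l,s,c=cv2.connectedComponentsWithStats(m)
for i in range(1,n):
    if s[i,4]<20: continue
    P=C[l==i]; zz=np.median(P[:,2]); pts=np.argwhere(l==i)[:,::-1]
    Q=np.array([at_z('top',u,v,0.011)[:2] for u,v in pts]).astype(np.float32)
    print(c[i],s[i,4],'z',zz.round(4),Q.mean(0).round(4),cv2.minAreaRect(Q))
for nm,(u,v) in dict(mat=(396,248),tray=(281,169),carrier=(282,211),pad=(200,180),standbar=(184,209),blade=(222,165),handle=(208,158)).items():
    print(nm,C[v,u].round(4))
# scene tiles check
z=np.load('pics/scene0.npz'); im2,d2=z['im'],z['d']; C2=cloud('scene',d2)
m=((im2.min(-1)>170)&(C2[...,2]<0.03)&(C2[...,2]>0)&(C2[...,1]<-.15)&(C2[...,1]>-.4)&(C2[...,0]>.3)&(C2[...,0]<.6)).astype(np.uint8)
n,l,s,c=cv2.connectedComponentsWithStats(m)
for i in range(1,n):
    if s[i,4]>20: print('scene',c[i],s[i,4],C2[l==i].mean(0).round(4))
```

```text
[383.77647059 230.87647059] 170 z 0.0107 [ 0.4879 -0.2705] ((0.4883157014846802, -0.2707936763763428), (0.02914770506322384, 0.04823005199432373), 80.19845581054688)
[408.31578947 232.66081871] 171 z 0.0108 [ 0.4849 -0.3402] ((0.48501288890838623, -0.34022045135498047), (0.04872491583228111, 0.02826314978301525), 9.138031005859375)
[385.71038251 260.34972678] 183 z 0.0107 [ 0.4039 -0.2741] ((0.4041216969490051, -0.2739269733428955), (0.04902824014425278, 0.029101623222231865), 11.68073844909668)
[409.52777778 262.68333333] 180 z 0.0105 [ 0.3994 -0.3407] ((0.39999714493751526, -0.34069526195526123), (0.04780782014131546, 0.02807915024459362), 1.44375479221344)
mat [ 0.4406 -0.3054  0.0053]
tray [0.6511 0.0279 0.0501]
carrier [0.5364 0.0217 0.0147]
pad [0.6261 0.2675 0.0019]
standbar [0.5339 0.3044 0.0141]
blade [0.6748 0.2054 0.0019]
handle [0.6564 0.2264 0.1093]
scene [181.26804124 214.94845361] 97 [ 0.4012 -0.3427  0.0086]
scene [200.73958333 214.44791667] 96 [ 0.402  -0.2761  0.0082]
scene [178.71052632 228.30701754] 114 [ 0.4809 -0.3412  0.0079]
scene [200.15315315 228.09009009] 111 [ 0.4854 -0.2709  0.0084]
```

View pics/cropA.png

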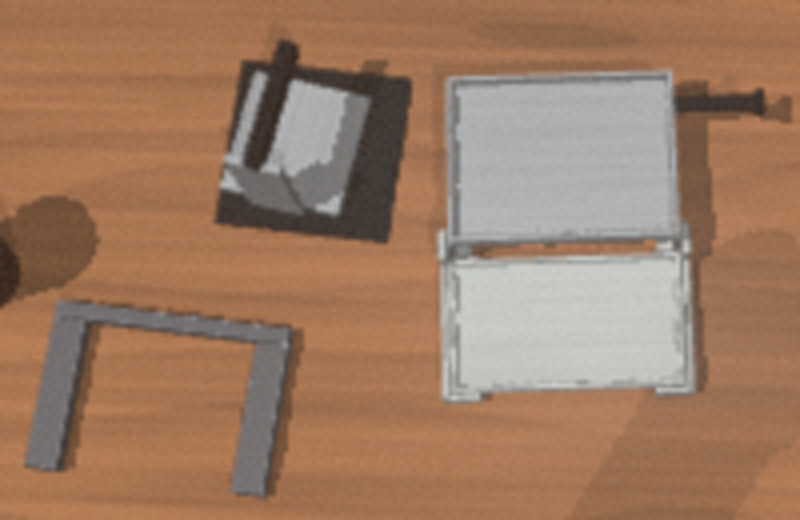

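Crop A reads as follows:
- Tray top corners: (447,77), (671,72), (678,238), (450,243).
- Carrier corners: (452,258), (683,252), (688,382), (458,388).
- Stand corners: (57,302), (292,326), (268,496), (25,466).
- Pad corners: (242,62), (411,78), (387,243), (215,222).
- Lifter handle: from (288,42) to (255,165).
- Knob end: (762,102).

Run:
```python
from h import *
W=lambda x,y,z: at_z('top',140+(x+.5)/4-.5,130+(y+.5)/4-.5,z)[:2]
def quad(nm,pts,z):
    Q=np.array([W(*p,z) for p in pts]); c=Q.mean(0)
    top=Q[0]-Q[1]; bot=Q[3]-Q[2]; l=Q[0]-Q[3]; r=Q[1]-Q[2]
    an=lambda v,o=0: round(float(np.degrees(np.arctan2(v[1],v[0])))+o,1)
    print(nm,c.round(4),'y-edges len/yaw',[(np.linalg.norm(v).round(3),an(v,-90)) for v in(top,bot)],'x-edges',[(np.linalg.norm(v).round(3),an(v)) for v in(l,r)])
quad('tray',[(447,77),(671,72),(678,238),(450,243)],.061)
quad('carrier',[(452,258),(683,252),(688,382),(458,388)],.026)
quad('stand',[(57,302),(292,326),(268,496),(25,466)],.016)
quad('pad',[(242,62),(411,78),(387,243),(215,222)],.003)
print('handle ends',W(288,42,.106),W(255,165,.106),'knob',W(762,102,.053),'stubroot',W(676,103,.053))
z=np.load('pics/top0.npz'); im,d=z['im'],z['d']; C=cloud('top',d)
s=np.load('pics/scene0.npz'); C2=cloud('scene',s['d'])
for n,c,rgb in(('top',C,im),('scene',C2,s['im'])):
    def rep(nm,m):
        P=c[m]
        if len(P)<10: print(n,nm,len(P)); return
        r=cv2.minAreaRect(P[:,:2].astype(np.float32)); print(n,nm,len(P),np.round(r[0],4),np.round(r[1],3),round(r[2],1),'zmed',np.median(P[:,2]).round(4))
    X,Y,Z=c[...,0],c[...,1],c[...,2]
    rep('handle',(abs(X-.67)<.1)&(abs(Y-.22)<.08)&(Z>.09)&(Z<.13))
    rep('tray top',(X>.55)&(X<.75)&(abs(Y-.02)<.1)&(Z>.056)&(Z<.066))
    rep('tray floor',(X>.55)&(X<.75)&(abs(Y-.02)<.1)&(Z>.045)&(Z<.055))
    rep('stub',(X>.6)&(X<.75)&(Y<-.068)&(Y>-.15)&(Z>.03)&(Z<.075))
    rep('stand',(abs(X-.48)<.1)&(abs(Y-.33)<.13)&(Z>.010)&(Z<.022))
    rep('carrier',(abs(X-.536)<.05)&(abs(Y-.02)<.1)&(Z>.01)&(Z<.03))
    for nm,b in dict(gel=(.65,-.26),swab=(.57,-.45),cup=(.58,.47)).items(): rep(nm,(abs(X-b[0])<.1)&(abs(Y-b[1])<.1)&(Z>.03)&(Z<.2))
```

```text
tray [0.648  0.0306] y-edges len/yaw [(np.float64(0.16), 3.1), (np.float64(0.159), 3.0)] x-edges [(np.float64(0.123), 3.7), (np.float64(0.123), 3.4)]
carrier [0.5382 0.0211] y-edges len/yaw [(np.float64(0.166), 3.3), (np.float64(0.163), 3.3)] x-edges [(np.float64(0.095), 5.3), (np.float64(0.095), 3.1)]
stand [0.4753 0.3113] y-edges len/yaw [(np.float64(0.171), -4.2), (np.float64(0.174), -5.3)] x-edges [(np.float64(0.12), -5.1), (np.float64(0.123), -3.9)]
pad [0.6671 0.2165] y-edges len/yaw [(np.float64(0.128), -4.0), (np.float64(0.128), -5.5)] x-edges [(np.float64(0.126), -4.8), (np.float64(0.13), -4.8)]
handle ends [0.70992804 0.22082204] [0.6203925  0.23705833] knob [ 0.69613976 -0.1115775 ] stubroot [ 0.69353392 -0.0499716 ]
top handle 237 [0.6643 0.2375] [0.039 0.094] 86.4 zmed 0.1041
top tray top 304 [0.6502 0.015 ] [0.125 0.194] 3.9 zmed 0.06
top tray floor 2098 [0.6456 0.0188] [0.129 0.202] 3.2 zmed 0.0508
top stub 70 [ 0.6947 -0.0895] [0.018 0.042] 3.0 zmed 0.0581
top stand 928 [0.4828 0.3423] [0.246 0.145] 76.0 zmed 0.015
top carrier 2071 [0.537  0.0237] [0.1   0.181] 1.3 zmed 0.0199
top gel 543 [ 0.6771 -0.2791] [0.062 0.053] 63.8 zmed 0.0899
top swab 580 [ 0.5968 -0.4616] [0.111 0.094] 17.5 zmed 0.0497
top cup 590 [0.5642 0.4539] [0.07  0.068] 61.8 zmed 0.0747
scene handle 155 [0.667  0.2377] [0.037 0.097] 86.5 zmed 0.1031
scene tray top 272 [0.6502 0.0156] [0.13  0.194] 3.1 zmed 0.059
scene tray floor 1338 [0.6513 0.0151] [0.128 0.193] 3.2 zmed 0.0502
scene stub 69 [ 0.6988 -0.0901] [0.016 0.041] 4.4 zmed 0.056
scene stand 386 [0.4943 0.3337] [0.216 0.151] 84.4 zmed 0.0147
scene carrier 497 [0.5322 0.0242] [0.094 0.179] 3.1 zmed 0.0196
scene gel 698 [ 0.6951 -0.2791] [0.046 0.063] 18.3 zmed 0.0812
scene swab 599 [ 0.597  -0.4617] [0.121 0.09 ] 17.2 zmed 0.0467
scene cup 577 [0.5661 0.4529] [0.07 0.07] 15.6 zmed 0.0771
```

Emit:
apply_moves(
  offset=[
    [-0.1843,-0.3421,0.12],
    [-0.1843,-0.3421,0.12],
    [-0.1843,-0.3421,0.12],
    [-0.1843,-0.3421,0.12],
    [-0.1843,-0.3421,0.12],
    [-0.1843,-0.3421,0.12],
    [-0.1843,-0.3421,0.12],
    [-0.1843,-0.3421,0.15],
    [-0.1843,-0.3421,0.15],
    [-0.1843,-0.3421,0.15],
  ],
  angular=[
    [0,0,-57.1],
    [0,0,-57.1],
    [0,0,-57.1],
    [0,0,-57.1],
    [0,0,-57.1],
    [0,0,-57.1],
    [0,0,-57.1],
    [0,0,-57.1],
    [0,0,-57.1],
    [0,0,-57.1],
  ],
  claw=[0.75,0.75,0.75,0.75,0.75,0.75,0.75,0.75,0.75,0.75],
  newtons=40,
)

```text
t: 1.1
position: [0.4885, -0.267, 0.0793]
eef_rot: [-3.138, 0.003, -0.165]
force: [0.1, -0.3, -0.5]
finger_gap: 0.0641
```

```bash
cat >> h.py <<'E'
def plan(x,y,z,yaw,o=None):
    o=o or robot.get_obs(); R0=R.from_euler('xyz',o['eef_rot']); T=R.from_euler('xyz',[np.pi,0,np.radians(yaw)])
    off=R0.inv().apply(np.array([x,y,z])-o['position']); w=np.degrees((R0.inv()*T).as_rotvec())
    print('off',off.round(4).tolist(),'ang',w.round(2).tolist())
E
python3 - <<'E'
from h import *
o=robot.get_obs(); print(o['position'],o['eef_rot'])
plan(.4870,-.2707,.002,-9.8)
save('scene','s1',crop=(140,100,300,220),s=5)
E
```

```text
[ 0.48850444 -0.26698571  0.079271  ] [-3.13821613e+00  2.65221854e-03 -1.65063340e-01]
off [-0.0007, 0.0042, 0.0773] ang [-0.19, 0.15, 0.34]
```

View pics/s1.png

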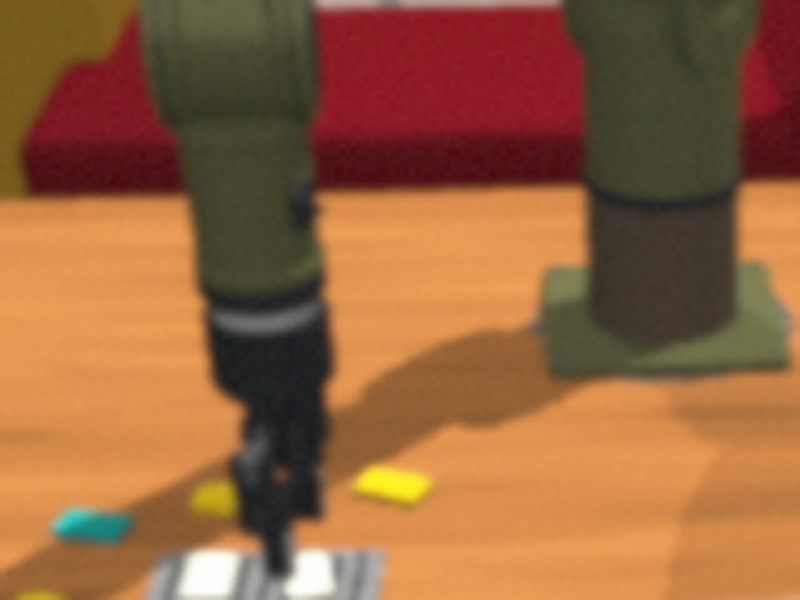

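The picture shows the hand above the mat, with the fingers coming down around the first tile at about (285,570). I'll check that the arm has settled.

Run:
```python
from h import *
o=robot.get_obs(); print(o['t'],o['position'],o['eef_rot'],o['dq'].round(3))
plan(.4870,-.2707,.002,-9.8)
```

```text
1.15 [ 0.48738847 -0.26997325  0.08036372] [-3.14086772e+00  2.24357089e-03 -1.68553993e-01] [ 0.053 -0.035  0.034 -0.007  0.003  0.014  0.006]
off [-0.0001, 0.0008, 0.0784] ang [-0.04, 0.13, 0.14]
```

Emit:
apply_moves(
  offset=[
    [0,0,0.04],
    [0,0,0.06],
    [0,0,0.072],
    [0,0,0.0786],
    [0,0,0.0786],
    [0,0,0.0786],
    [0,0,0.0786],
    [0,0,0.0786],
    [0,0,0.0786],
    [0,0,0.0786],
  ],
  angular=[
    [0,0,0],
    [0,0,0],
    [0,0,0],
    [0,0,0],
    [0,0,0],
    [0,0,0],
    [0,0,0],
    [0,0,0],
    [0,0,0],
    [0,0,0],
  ],
  claw=[0.75,0.75,0.75,0.75,0.75,0.75,0.4,0.4,0.4,0.4],
)

```text
t: 2.15
position: [0.4881, -0.2718, 0.0041]
eef_rot: [3.141, -0.002, -0.172]
force: [-1.3, 0.6, 6.1]
finger_gap: 0.0485
```

```bash
cat >> h.py <<'E'
def plan2(a,b):
    "nominal commanded (x,y,z,yaw deg) -> target: tool-frame offset and turn"
    p=np.radians(a[3]); d=np.array(b[:3])-a[:3]; c,s=np.cos(p),np.sin(p)
    print('off',[round(float(v),4) for v in(c*d[0]+s*d[1],s*d[0]-c*d[1],-d[2])],'wz',round(a[3]-b[3],2))
E
python3 - <<'E'
from h import *
o=robot.get_obs(); print(o['position'],o['finger_gap'],o['force'])
A=(.487,-.2706,.002,-9.8)
plan2(A,(.6464,.0844,.10,3.2))
E
```

```text
[ 0.48806441 -0.27183874  0.004101  ] 0.0484768305643374 [-1.33285167  0.60114744  6.13278809]
off [0.0966, -0.377, -0.098] wz -13.0
```

Emit:
apply_moves(
  offset=[
    [0,0,-0.04],
    [0,0,-0.08],
    [0.0966,-0.377,-0.098],
    [0.0966,-0.377,-0.098],
    [0.0966,-0.377,-0.098],
    [0.0966,-0.377,-0.098],
    [0.0966,-0.377,-0.098],
    [0.0966,-0.377,-0.098],
    [0.0966,-0.377,-0.098],
    [0.0966,-0.377,-0.098],
  ],
  angular=[
    [0,0,0],
    [0,0,0],
    [0,0,-13],
    [0,0,-13],
    [0,0,-13],
    [0,0,-13],
    [0,0,-13],
    [0,0,-13],
    [0,0,-13],
    [0,0,-13],
  ],
  claw=[0.4,0.4,0.4,0.4,0.4,0.4,0.4,0.4,0.4,0.4],
)

```text
t: 3.15
position: [0.648, 0.0878, 0.1019]
eef_rot: [-3.14, -0.002, 0.058]
force: [0.5, 0.1, -0.4]
finger_gap: 0.0481
```

Run:
```python
from h import *
save('scene','s2',crop=(230,130,400,290),s=4)
save('top','t2')
o=robot.get_obs(); print(o['position'],o['eef_rot'],o['finger_gap'],o['force'])
```

```text
[0.64899774 0.09400706 0.10239643] [-3.13336302 -0.00556046  0.06472739] 0.04795463533323229 [-0.50526755  0.55390255 -0.32901341]
```

View pics/s2.png

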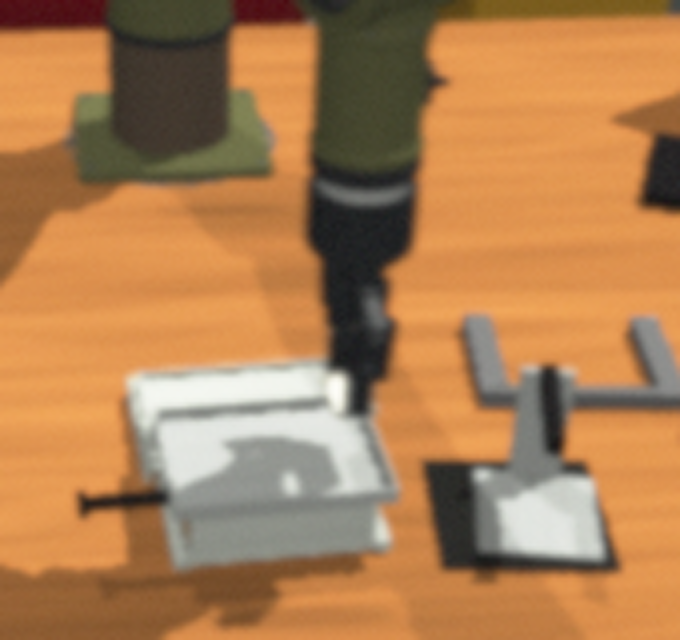

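The tile shows at the finger, at (338,392), and looks rolled about the jaw axis. I'll wait for it to settle and look closer.

Emit:
apply_moves(
  offset=[
    [0,0,0],
    [0,0,0],
    [0,0,0],
  ],
  angular=[
    [0,0,0],
    [0,0,0],
    [0,0,0],
  ],
  claw=[0.4,0.4,0.4],
)

```text
t: 3.55
position: [0.6466, 0.0811, 0.1007]
eef_rot: [3.14, 0.001, 0.053]
force: [0.1, -0.3, -0.6]
finger_gap: 0.0484
```

Run:
```python
from h import *
im,d=save('scene','s3',crop=(285,190,355,250),s=11)
C=cloud('scene',d); m=(im.min(-1)>150)&(C[...,2]>.075)&(abs(C[...,0]-.65)<.08)&(abs(C[...,1]-.085)<.06)
print(m.sum(),C[m].min(0),C[m].max(0))
im,d=save('top','t3')
C=cloud('top',d); m=(im.min(-1)>150)&(C[...,2]>.075)&(abs(C[...,0]-.65)<.08)&(abs(C[...,1]-.085)<.06)
if m.sum(): print(m.sum(),C[m].min(0),C[m].max(0))
o=robot.get_obs(); print(o['position'],o['eef_rot'],o['finger_gap'],o['force'])
```

```text
46 [0.62301253 0.06579547 0.09821023] [0.67670916 0.07996762 0.12433344]
[0.64680097 0.08185897 0.10075851] [3.14064901e+00 2.99951743e-04 5.34394645e-02] 0.04823293648583862 [ 0.74047202 -0.33368681  0.43923644]
```

View pics/s3.png

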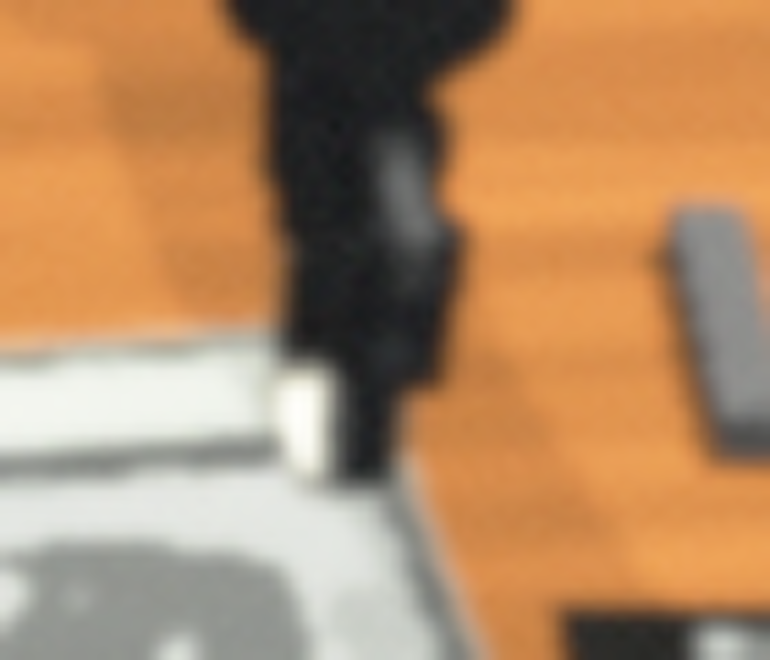

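The settled tile is standing nearly on edge: it spans z 98-124 mm and its top leans to -y. I'll yaw it so its face turns to the scene camera, moving gently to free table at about (0.46,-0.14).

Emit:
apply_moves(
  offset=[
    [-0.008,0.0085,-0.005],
    [-0.026,0.028,-0.01],
    [-0.05,0.053,-0.02],
    [-0.076,0.081,-0.02],
    [-0.103,0.111,-0.02],
    [-0.129,0.139,-0.02],
    [-0.153,0.164,-0.02],
    [-0.175,0.188,-0.02],
    [-0.191,0.205,-0.02],
    [-0.1986,0.2136,-0.02],
  ],
  angular=[
    [0,0,6],
    [0,0,14],
    [0,0,22],
    [0,0,30],
    [0,0,38.5],
    [0,0,47],
    [0,0,55.5],
    [0,0,64],
    [0,0,72],
    [0,0,80],
  ],
  claw=[0.4,0.4,0.4,0.4,0.4,0.4,0.4,0.4,0.4,0.4],
)

```text
t: 4.65
position: [0.4581, -0.1434, 0.121]
eef_rot: [3.14, -0.001, -1.351]
force: [0.3, 0.6, -0.5]
finger_gap: 0.0483
```

Emit:
apply_moves(
  offset=[
    [0,0,0],
    [0,0,0],
    [0,0,0],
  ],
  angular=[
    [0,0,0],
    [0,0,0],
    [0,0,0],
  ],
  claw=[0.4,0.4,0.4],
)

```text
t: 4.95
position: [0.4615, -0.1397, 0.1208]
eef_rot: [-3.14, 0.0, -1.337]
force: [0.6, -0.0, 0.3]
finger_gap: 0.0484
```

Run:
```python
from h import *
o=robot.get_obs(); print(o['position'],o['eef_rot'],o['finger_gap'],o['force'])
u,v=proj('scene',np.array(o['position'])).astype(int); print(u,v)
im,d=save('scene','s4',crop=(u-40,v-35,u+40,v+25),s=10)
C=cloud('scene',d); m=(im.min(-1)>150)&(C[...,2]>.06)&(np.hypot(C[...,0]-o['position'][0],C[...,1]-o['position'][1])<.06)
print(m.sum(),C[m].min(0),C[m].max(0))
ys=C[m]; print(np.polyfit(ys[:,2],ys[:,0],1), np.polyfit(ys[:,1],ys[:,0],1))
```

```text
[ 0.46151025 -0.13974248  0.12075535] [-3.14026298e+00  3.58436921e-04 -1.33710884e+00] 0.04839250589289868 [ 0.57442837 -0.01006039  0.28359753]
238 193
73 [ 0.44833962 -0.16237794  0.12190889] [ 0.48314953 -0.11863779  0.13820821]
[0.14879656 0.448572  ] [-0.12772315  0.44961337]
```

View pics/s4.png

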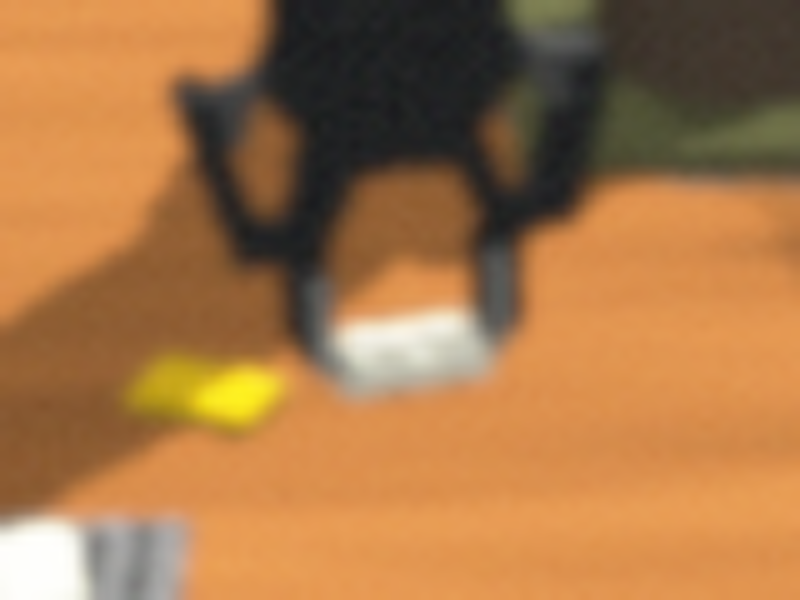

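Run:
```python
from h import *
z=np.load('pics/s4.npz'); im,d=z['im'],z['d']; C=cloud('scene',d); p=np.array([.4615,-.1397,.1208])
m=(im.min(-1)>120)&(im.max(-1).astype(int)-im.min(-1)<40)&(C[...,2]>.09)&(np.hypot(C[...,0]-p[0],C[...,1]-p[1])<.06)
P=C[m]; vv,uu=np.nonzero(m); print(uu.min(),uu.max(),vv.min(),vv.max())
for r in range(vv.min(),vv.max()+1):
    k=vv==r; print(r,k.sum(),P[k].mean(0).round(4),im[r,uu[k]].mean().round(0), im[r,228:250].mean(-1).astype(int))
q=P-P.mean(0); u,s,vt=np.linalg.svd(q); print(s,vt)
```

```text
231 250 76 196
76 1 [ 0.4299 -0.0905  0.4805] 137.0 [60 61 59 59 59 60 60 61 60 61 62 64 68 70 68 66 73 73 70 70 74 98]
77 1 [ 0.4299 -0.0905  0.4778] 137.0 [62 64 62 63 65 62 63 62 66 62 63 65 69 68 67 71 74 72 73 74 73 93]
78 1 [ 0.4329 -0.0907  0.4758] 137.0 [64 64 63 66 63 65 65 66 63 64 66 67 71 71 67 66 73 73 74 71 70 91]
79 1 [ 0.4281 -0.0907  0.4718] 134.0 [64 66 65 65 64 65 65 65 63 64 66 67 71 71 68 70 74 74 73 69 63 90]
80 1 [ 0.4433 -0.091   0.4729] 135.0 [63 66 65 65 67 67 65 65 64 66 65 68 72 70 68 69 73 70 72 65 64 86]
81 1 [ 0.4494 -0.0911  0.4717] 133.0 [66 66 66 69 64 66 64 67 65 66 67 68 69 66 67 68 72 74 71 62 60 88]
82 1 [ 0.4458 -0.0912  0.4681] 134.0 [66 66 67 67 65 65 68 68 66 66 65 66 67 68 67 72 74 72 68 61 56 85]
83 1 [ 0.4459 -0.0913  0.4654] 132.0 [67 66 67 65 68 69 69 68 66 68 67 70 69 70 67 72 72 73 67 56 55 83]
84 1 [ 0.4478 -0.0914  0.4631] 134.0 [70 68 70 71 72 74 70 71 69 69 68 69 67 68 68 70 73 75 65 56 51 83]
85 1 [ 0.451  -0.0915  0.4612] 131.0 [68 70 71 73 73 75 73 72 72 69 66 69 69 68 66 69 75 72 65 54 52 83]
86 1 [ 0.4481 -0.0916  0.4577] 133.
[... 10734 characters left out ...]
 209 219 218 206 196 192 190 182
 166 152 146 148]
194 15 [ 0.4756 -0.141   0.127 ] 186.0 [118 113 116 131 157 189 202 201 195 193 195 202 201 194 185 180 178 176
 169 157 152 149]
195 11 [ 0.4802 -0.1442  0.1261] 176.0 [137 131 129 132 151 168 183 187 185 181 178 179 178 174 170 165 166 166
 163 158 151 148]
196 4 [ 0.4828 -0.1521  0.1243] 168.0 [142 138 140 144 154 163 170 171 167 164 164 166 165 162 156 152 151 155
 155 151 149 145]
[1.31069276 0.13065291 0.09007742] [[ 0.06421516 -0.14577037 -0.9872322 ]
 [-0.41647565  0.89508988 -0.15925497]
 [-0.9068762  -0.42138476  0.00323147]]<stdin>:6: RuntimeWarning: Mean of empty slice.
  ret = um.true_divide(
  ret = ret.dtype.type(ret / rcount)
```

Depth rows 190-196 show the tile's top face nearly level at z≈0.127, so it slips about the jaw axis under fast motion. I'll put it down gently on the free table, check which face is up, then regrasp it across the 30 mm width.

Emit:
apply_moves(
  offset=[
    [0,0,0.004],
    [0,0,0.014],
    [0,0,0.03],
    [0,0,0.048],
    [0,0,0.066],
    [0,0,0.084],
    [0,0,0.098],
    [0,0,0.108],
    [0,0,0.114],
    [0,0,0.117],
  ],
  angular=[
    [0,0,0],
    [0,0,0],
    [0,0,0],
    [0,0,0],
    [0,0,0],
    [0,0,0],
    [0,0,0],
    [0,0,0],
    [0,0,0],
    [0,0,0],
  ],
  claw=[0.4,0.4,0.4,0.4,0.4,0.4,0.4,0.4,0.4,0.4],
)

```text
t: 6.0
position: [0.4604, -0.1405, 0.0031]
eef_rot: [3.141, 0.0, -1.34]
force: [0.1, -0.2, 0.7]
finger_gap: 0.048
```

Emit:
apply_moves(
  offset=[
    [0,0,0.001],
    [0,0,0.001],
    [0,0,0.001],
    [0,0,0.001],
    [0,0,-0.03],
    [0,0,-0.08],
    [0,0,-0.12],
    [0,0.1,-0.14],
    [0,0.16,-0.14],
    [0,0.16,-0.14],
  ],
  angular=[
    [0,0,0],
    [0,0,0],
    [0,0,0],
    [0,0,0],
    [0,0,0],
    [0,0,0],
    [0,0,0],
    [0,0,0],
    [0,0,0],
    [0,0,0],
  ],
  claw=[0.4,0.7,0.7,0.7,0.7,0.7,0.7,0.7,0.7,0.7],
)

```text
t: 7.0
position: [0.3148, -0.1748, 0.1437]
eef_rot: [-3.14, -0.002, -1.34]
force: [-0.9, -1.6, -0.1]
finger_gap: 0.0602
```

```bash
cat >> h.py <<'E'
def tiles(name,cam='top',z=.008,box=(.3,.62,-.42,-.03)):
    im,d=robot.grab_frame(cam); np.savez('pics/'+name+'.npz',im=im,d=d); C=cloud(cam,d)
    m=((im.min(-1)>165)&(C[...,0]>box[0])&(C[...,0]<box[1])&(C[...,1]>box[2])&(C[...,1]<box[3])).astype(np.uint8)
    n,l,s,c=cv2.connectedComponentsWithStats(m)
    for i in range(1,n):
        if s[i,4]<30: continue
        P=C[l==i]; pts=np.argwhere(l==i)[:,::-1]
        zt=np.median(P[:,2]); Q=np.array([at_z(cam,u,v,zt)[:2] for u,v in pts]).astype(np.float32)
        r=cv2.minAreaRect(Q); a=r[2] if r[1][0]>r[1][1] else r[2]-90
        q=P-P.mean(0); nrm=np.linalg.svd(q,full_matrices=False)[2][2]
        print(s[i,4],'px',c[i].round(0),'xy',np.round(Q.mean(0),4),np.round(r[1],3),'yaw',round(a,1),'z',zt.round(4),'tilt',round(float(np.degrees(np.arccos(abs(nrm[2])))),0),'val',im[l==i].mean().round(0),im[l==i].mean(-1).std().round(1))
    return im,d
E
python3 - <<'E'
from h import *
o=robot.get_obs(); print(o['position'],o['eef_rot'])
im,d=tiles('t5')
cv2.imwrite('pics/t5.png',cv2.resize(im[190:290,340:450][...,::-1],None,fx=7,fy=6,interpolation=cv2.INTER_CUBIC))
E
```

```text
[ 0.31475297 -0.17481388  0.1436684 ] [-3.13951944e+00 -1.62954063e-03 -1.34000847e+00]
46 px [304. 184.] xy [ 0.6094 -0.0392] [0.021 0.02 ] yaw 1.7 z 0.0512 tilt 4.0 val 169.0 1.7
317 px [305. 210.] xy [ 0.54   -0.0444] [0.104 0.029] yaw 1.0 z 0.02 tilt 5.0 val 187.0 6.7
114 px [407. 230.] xy [ 0.492  -0.3367] [0.045 0.028] yaw 7.6 z 0.0114 tilt 1.0 val 215.0 15.5
172 px [338. 238.] xy [ 0.4626 -0.1402] [0.029 0.049] yaw -76.1 z 0.0075 tilt 1.0 val 215.0 6.9
```

View pics/t5.png

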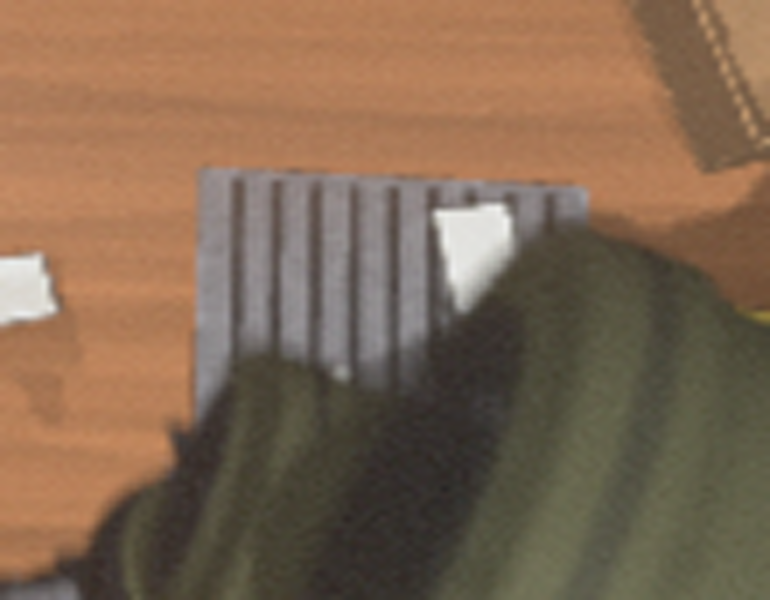

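The crop catches only part of tile A, at its left edge. I'll check its face by pixel statistics against the untouched plain tiles.

Run:
```python
from h import *
a=np.load('pics/t5.npz')['im'].mean(-1).astype(int); b=np.load('pics/top0.npz')['im'].mean(-1).astype(int)
print(a[231:246,327:350]); print(b[221:241,377:391])
s=np.load('pics/s4.npz')
```

```text
[[126 120 120 123 123 120 121 123 132 133 135 137 131 133 131 121 129 128
  133 131 131 132 135]
 [123 124 124 123 123 126 122 121 120 130 128 124 125 134 136 136 146 161
  184 134 127 132 132]
 [123 122 123 124 122 121 119 123 131 133 124 139 163 218 225 223 223 223
  215 128 120 121 129]
 [122 119 125 132 134 134 140 155 208 212 210 218 224 227 228 227 226 228
  216 133 117 122 131]
 [123 129 156 208 210 211 208 208 213 216 218 219 222 227 224 225 222 224
  213 164 123 124 133]
 [124 131 201 220 219 215 217 215 213 212 214 215 216 220 219 221 219 218
  217 211 133 119 134]
 [123 133 199 214 214 214 215 213 213 215 213 214 213 213 218 219 215 214
  215 219 128 120 138]
 [126 130 174 213 213 213 214 213 216 215 215 214 214 215 214 212 213 214
  216 214 128 119 140]
 [122 128 143 209 216 214 215 214 212 213 214 213 213 215 213 216 214 216
  215 212 151 102 125]
 [122 119 127 211 216 216 214 214 215 215 214 214 214 216 217 216 215 213
  215 217 186 109 121]
 [121 118 133 212 220 214 217 216 217 216 216 213 216 215 219 222 220 216
  218 215 213 124 113]
 [122 116 128 185 215 216 216 218
[... 836 characters left out ...]
0 175 193 200 198 201 198 198 202 200 202 202 112]
 [126 122 192 202 202 200 197 200 201 200 202 201 177  99]
 [121 129 192 203 202 197 201 201 199 199 200 199 164  96]
 [118 122 192 200 201 198 202 201 200 198 206 198 139  86]
 [118 138 197 204 203 215 214 206 205 203 216 203 122  74]
 [124 153 209 218 218 216 218 217 217 219 221 216 126  75]
 [129 179 218 220 219 217 218 219 217 218 218 222 128  73]
 [122 193 218 220 218 219 218 219 219 219 219 220 135  76]
 [129 209 221 220 219 220 216 219 219 221 221 201 132  77]
 [136 197 208 219 220 221 221 221 221 221 221 186 124  77]
 [136 130 118 146 165 169 193 206 221 222 221 166 120  78]
 [137 100  82 126 134 136 142 124 131 150 173 139 112  76]]
```

No wells show, so the plain side is up. I also misread the on-edge "roll": it was just the visible strip of a level tile seen end-on, so the first grasp was sound. I'll regrasp it the same way and lay it in tray slot 4.

Run:
```python
from h import *
a=(.3042,-.1765,.143,-76.8);b=(.4626,-.1402,.05,-76.1);c=(.4626,-.1402,.1,-76.1)
plan2(a,b); plan2(c,(.6464,.0844,.1,3.2))
```

```text
off [0.0008, -0.1625, 0.093] wz -0.7
off [-0.1739, -0.2324, -0.0] wz -79.3
```

Emit:
apply_moves(
  offset=[
    [0,-0.04,0],
    [0,-0.08,0.02],
    [0.0008,-0.12,0.05],
    [0.0008,-0.15,0.07],
    [0.0008,-0.1625,0.08],
    [0.0008,-0.1625,0.093],
    [0.0008,-0.1625,0.093],
    [0.0008,-0.1625,0.115],
    [0.0008,-0.1625,0.132],
    [0.0008,-0.1625,0.139],
  ],
  angular=[
    [0,0,-0.7],
    [0,0,-0.7],
    [0,0,-0.7],
    [0,0,-0.7],
    [0,0,-0.7],
    [0,0,-0.7],
    [0,0,-0.7],
    [0,0,-0.7],
    [0,0,-0.7],
    [0,0,-0.7],
  ],
  claw=[0.75,0.75,0.75,0.75,0.75,0.75,0.75,0.75,0.75,0.75],
)

```text
t: 8.05
position: [0.4717, -0.1391, 0.0034]
eef_rot: [3.138, 0.001, -1.33]
force: [0.0, -0.6, -0.3]
finger_gap: 0.0639
```

Emit:
apply_moves(
  offset=[
    [0,0,0],
    [0,0,0],
    [0,0,0],
    [0,0,0],
    [0,0,0],
    [0,0,-0.01],
    [0,0,-0.03],
    [0,0,-0.06],
    [0,0,-0.085],
    [0,0,-0.096],
  ],
  angular=[
    [0,0,0],
    [0,0,0],
    [0,0,0],
    [0,0,0],
    [0,0,0],
    [0,0,0],
    [0,0,0],
    [0,0,0],
    [0,0,0],
    [0,0,0],
  ],
  claw=[0.75,0.4,0.4,0.4,0.4,0.4,0.4,0.4,0.4,0.4],
)

```text
t: 9.05
position: [0.4753, -0.1387, 0.1024]
eef_rot: [-3.138, -0.002, -1.329]
force: [-0.7, 0.4, -0.7]
finger_gap: 0.0342
```

Emit:
apply_moves(
  offset=[
    [-0.01,-0.013,0],
    [-0.03,-0.04,0],
    [-0.055,-0.073,0],
    [-0.08,-0.107,0],
    [-0.105,-0.14,0],
    [-0.128,-0.171,0],
    [-0.148,-0.198,0],
    [-0.163,-0.218,0],
    [-0.1725,-0.23,0],
    [-0.1739,-0.2324,0],
  ],
  angular=[
    [0,0,-8],
    [0,0,-16],
    [0,0,-24],
    [0,0,-32],
    [0,0,-40],
    [0,0,-48],
    [0,0,-56],
    [0,0,-64],
    [0,0,-72],
    [0,0,-79.3],
  ],
  claw=[0.4,0.4,0.4,0.4,0.4,0.4,0.4,0.4,0.4,0.4],
)

```text
t: 10.05
position: [0.6588, 0.0894, 0.0995]
eef_rot: [-3.14, -0.001, 0.064]
force: [-0.0, -0.6, 0.2]
finger_gap: 0.0343
```

Emit:
apply_moves(
  offset=[
    [0,0,0],
    [0,0,0],
    [0,0,0],
    [0,0,0.015],
    [0,0,0.028],
    [0,0,0.036],
    [0,0,0.041],
    [0,0,0.045],
    [0,0,0.047],
    [0,0,0.047],
  ],
  angular=[
    [0,0,0],
    [0,0,0],
    [0,0,0],
    [0,0,0],
    [0,0,0],
    [0,0,0],
    [0,0,0],
    [0,0,0],
    [0,0,0],
    [0,0,0],
  ],
  claw=[0.4,0.4,0.4,0.4,0.4,0.4,0.4,0.4,0.4,0.4],
)

```text
t: 11.05
position: [0.6581, 0.0864, 0.0525]
eef_rot: [3.142, 0.0, 0.056]
force: [-0.1, -0.3, 1.0]
finger_gap: 0.0341
```

It missed: my nominal pose was 13 mm off because the retreat row had been cut short. I'll rise and look again.

Emit:
apply_moves(
  offset=[
    [0,0,-0.02],
    [0,0,-0.05],
    [0,0,-0.05],
    [0,0,-0.05],
  ],
  angular=[
    [0,0,0],
    [0,0,0],
    [0,0,0],
    [0,0,0],
  ],
  claw=[0.75,0.75,0.75,0.75],
)

```text
t: 11.45
position: [0.6589, 0.0865, 0.1039]
eef_rot: [-3.141, -0.002, 0.055]
force: [-1.3, -0.5, -1.2]
finger_gap: 0.064
```

Run:
```python
from h import *
tiles('t6',box=(.3,.62,-.42,-.07))
o=robot.get_obs(); print(o['position'],o['eef_rot'])
```

```text
137 px [410. 234.] xy [ 0.4815 -0.3439] [0.049 0.029] yaw 6.2 z 0.0108 tilt 7.0 val 223.0 22.8
175 px [341. 238.] xy [ 0.4634 -0.1493] [0.029 0.046] yaw -88.2 z 0.0076 tilt 1.0 val 232.0 10.0
162 px [386. 260.] xy [ 0.4036 -0.2747] [0.048 0.028] yaw 11.1 z 0.0109 tilt 1.0 val 176.0 2.2
197 px [410. 263.] xy [ 0.3995 -0.342 ] [0.028 0.051] yaw -1.8 z 0.0107 tilt 4.0 val 231.0 15.9
[0.65807598 0.0861759  0.10281657] [ 3.14135674e+00 -2.49403449e-04  5.54140976e-02]
```

Run:
```python
from h import *
plan2((.6581,.0862,.1028,3.17),(.4634,-.1488,.06,-86.8))
```

```text
off [-0.2074, 0.2239, 0.0428] wz 89.97
```

Emit:
apply_moves(
  offset=[
    [-0.01,0.011,0],
    [-0.03,0.033,0],
    [-0.06,0.066,0],
    [-0.095,0.103,0],
    [-0.13,0.14,0.01],
    [-0.16,0.173,0.02],
    [-0.185,0.2,0.03],
    [-0.2,0.216,0.04],
    [-0.2074,0.2239,0.0428],
    [-0.2074,0.2239,0.0428],
  ],
  angular=[
    [0,0,8.5],
    [0,0,17],
    [0,0,25.5],
    [0,0,34],
    [0,0,42.5],
    [0,0,51],
    [0,0,59.5],
    [0,0,68],
    [0,0,76.5],
    [0,0,85],
  ],
  claw=[0.75,0.75,0.75,0.75,0.75,0.75,0.75,0.75,0.75,0.75],
)

```text
t: 12.5
position: [0.4606, -0.1507, 0.0587]
eef_rot: [3.137, -0.0, -1.438]
force: [0.4, 0.8, 0.7]
finger_gap: 0.0637
```

Emit:
apply_moves(
  offset=[
    [0,0,0],
    [0,0,0],
    [0,0,0.02],
    [0,0,0.04],
    [0,0,0.052],
    [0,0,0.056],
    [0,0,0.056],
    [0,0,0.056],
  ],
  angular=[
    [0,0,4.97],
    [0,0,4.97],
    [0,0,4.97],
    [0,0,4.97],
    [0,0,4.97],
    [0,0,4.97],
    [0,0,4.97],
    [0,0,4.97],
  ],
  claw=[0.75,0.75,0.75,0.75,0.75,0.75,0.75,0.75],
)

```text
t: 13.3
position: [0.4637, -0.1488, 0.0043]
eef_rot: [-3.141, -0.0, -1.514]
force: [0.8, -0.5, 0.1]
finger_gap: 0.064
```

Emit:
apply_moves(
  offset=[
    [0,0,0],
    [0,0,0],
    [0,0,0],
    [0,0,0],
    [0,0,0],
    [0,0,-0.01],
    [0,0,-0.03],
    [0,0,-0.06],
    [0,0,-0.085],
    [0,0,-0.096],
  ],
  angular=[
    [0,0,0],
    [0,0,0],
    [0,0,0],
    [0,0,0],
    [0,0,0],
    [0,0,0],
    [0,0,0],
    [0,0,0],
    [0,0,0],
    [0,0,0],
  ],
  claw=[0.4,0.4,0.4,0.4,0.4,0.4,0.4,0.4,0.4,0.4],
)

```text
t: 14.3
position: [0.4645, -0.149, 0.1022]
eef_rot: [-3.138, -0.001, -1.515]
force: [0.1, -0.1, -0.4]
finger_gap: 0.0345
```

Emit:
apply_moves(
  offset=[
    [-0.01,-0.009,0],
    [-0.03,-0.026,0],
    [-0.06,-0.053,0],
    [-0.095,-0.084,0],
    [-0.13,-0.114,0],
    [-0.165,-0.145,0],
    [-0.19,-0.167,0],
    [-0.208,-0.183,0],
    [-0.219,-0.193,0],
    [-0.2225,-0.1959,0],
  ],
  angular=[
    [0,0,-8.5],
    [0,0,-17],
    [0,0,-25.5],
    [0,0,-34],
    [0,0,-42.5],
    [0,0,-51],
    [0,0,-59.5],
    [0,0,-68],
    [0,0,-76.5],
    [0,0,-85],
  ],
  claw=[0.4,0.4,0.4,0.4,0.4,0.4,0.4,0.4,0.4,0.4],
)

```text
t: 15.3
position: [0.6473, 0.0871, 0.0994]
eef_rot: [-3.14, -0.001, -0.023]
force: [-0.6, -0.4, 0.2]
finger_gap: 0.0343
```

Emit:
apply_moves(
  offset=[
    [0,0,0],
    [0,0,0],
    [0,0,0],
    [0,0,0.015],
    [0,0,0.028],
    [0,0,0.036],
    [0,0,0.041],
    [0,0,0.0445],
    [0,0,0.046],
    [0,0,0.046],
  ],
  angular=[
    [0,0,-4.97],
    [0,0,-4.97],
    [0,0,-4.97],
    [0,0,-4.97],
    [0,0,-4.97],
    [0,0,-4.97],
    [0,0,-4.97],
    [0,0,-4.97],
    [0,0,-4.97],
    [0,0,-4.97],
  ],
  claw=[0.4,0.4,0.4,0.4,0.4,0.4,0.4,0.4,0.4,0.4],
)

```text
t: 16.3
position: [0.6467, 0.0844, 0.0538]
eef_rot: [3.142, -0.0, 0.055]
force: [0.6, 0.6, -0.9]
finger_gap: 0.034
```

Emit:
apply_moves(
  offset=[
    [0,0,-0.02],
    [0,0,-0.046],
    [0,0,-0.046],
    [0,0,-0.046],
  ],
  angular=[
    [0,0,0],
    [0,0,0],
    [0,0,0],
    [0,0,0],
  ],
  claw=[0.75,0.75,0.75,0.75],
)

```text
t: 16.7
position: [0.6472, 0.0844, 0.1007]
eef_rot: [-3.141, -0.002, 0.055]
force: [-0.0, 0.1, 0.2]
finger_gap: 0.064
```

Run:
```python
from h import *
tiles('t7',box=(.3,.62,-.42,-.07))
o=robot.get_obs(); print(o['position'],o['eef_rot'])
# crossing check of gripper tip vs TCP from scene frame s4
d=np.load('pics/s4.npz'); C=cloud('scene',d['d']); m=(d['im'].max(-1)<70)&(C[...,2]>.09)&(C[...,2]<.16)&(abs(C[...,0]-.4615)<.05)&(abs(C[...,1]+.14)<.06)
print('finger zmin (TCP .1208):',np.sort(C[m][:,2])[:8].round(4))
```

```text
136 px [410. 234.] xy [ 0.4815 -0.3435] [0.049 0.029] yaw 9.4 z 0.0108 tilt 1.0 val 215.0 26.9
180 px [343. 238.] xy [ 0.4633 -0.1539] [0.029 0.049] yaw -88.2 z 0.0079 tilt 1.0 val 232.0 9.6
165 px [386. 260.] xy [ 0.4036 -0.2743] [0.048 0.028] yaw 11.5 z 0.0109 tilt 1.0 val 176.0 2.3
198 px [410. 263.] xy [ 0.3997 -0.3421] [0.028 0.051] yaw -1.8 z 0.0102 tilt 3.0 val 231.0 15.8
[0.64642328 0.08417538 0.09978932] [3.14126821e+00 1.10581791e-04 5.54332884e-02]
finger zmin (TCP .1208): [0.1402 0.1427 0.1463 0.1469 0.1485 0.1506 0.1515 0.1542]
```

Run:
```python
from h import *
plan2((.6464,.0844,.1,3.2),(.4633,-.1536,.05,-86.8));plan2((.4633,-.1536,.1,-86.8),(.6464,.0844,.1,3.2))
```

```text
off [-0.1961, 0.2274, 0.05] wz 90.0
off [-0.2274, -0.1961, -0.0] wz -90.0
```

Emit:
apply_moves(
  offset=[
    [-0.01,0.012,0],
    [-0.03,0.035,0],
    [-0.06,0.07,0],
    [-0.095,0.111,0],
    [-0.13,0.151,0.01],
    [-0.16,0.186,0.02],
    [-0.183,0.212,0.03],
    [-0.194,0.225,0.04],
    [-0.1961,0.2274,0.05],
    [-0.1961,0.2274,0.05],
  ],
  angular=[
    [0,0,8.5],
    [0,0,17],
    [0,0,25.5],
    [0,0,34],
    [0,0,42.5],
    [0,0,51],
    [0,0,59.5],
    [0,0,68],
    [0,0,76.5],
    [0,0,85],
  ],
  claw=[0.75,0.75,0.75,0.75,0.75,0.75,0.75,0.75,0.75,0.75],
)

```text
t: 17.75
position: [0.4612, -0.1545, 0.0482]
eef_rot: [3.137, 0.0, -1.436]
force: [0.2, 0.7, -0.0]
finger_gap: 0.0641
```

Emit:
apply_moves(
  offset=[
    [0,0,0],
    [0,0,0],
    [0,0,0.02],
    [0,0,0.04],
    [0,0,0.048],
    [0,0,0.05],
    [0,0,0.05],
    [0,0,0.05],
    [0,0,0.05],
    [0,0,0.05],
  ],
  angular=[
    [0,0,5],
    [0,0,5],
    [0,0,5],
    [0,0,5],
    [0,0,5],
    [0,0,5],
    [0,0,5],
    [0,0,5],
    [0,0,5],
    [0,0,5],
  ],
  claw=[0.75,0.75,0.75,0.75,0.75,0.75,0.75,0.4,0.4,0.4],
)

```text
t: 18.75
position: [0.4638, -0.1537, 0.0008]
eef_rot: [-3.14, -0.0, -1.515]
force: [-0.6, 0.1, 6.0]
finger_gap: 0.0486
```

Emit:
apply_moves(
  offset=[
    [0,0,0],
    [0,0,0],
  ],
  angular=[
    [0,0,0],
    [0,0,0],
  ],
  claw=[0.4,0.4],
)

```text
t: 18.95
position: [0.4637, -0.1537, 0.0008]
eef_rot: [-3.14, -0.0, -1.515]
force: [-0.4, 0.6, 5.9]
finger_gap: 0.0483
```

Emit:
apply_moves(
  offset=[
    [0,0,-0.005],
    [0,0,-0.02],
    [0,0,-0.045],
    [0,0,-0.075],
    [0,0,-0.095],
    [0,0,-0.1],
    [0,0,-0.1],
  ],
  angular=[
    [0,0,0],
    [0,0,0],
    [0,0,0],
    [0,0,0],
    [0,0,0],
    [0,0,0],
    [0,0,0],
  ],
  claw=[0.4,0.4,0.4,0.4,0.4,0.4,0.4],
)

```text
t: 19.65
position: [0.4639, -0.1536, 0.1005]
eef_rot: [-3.14, -0.001, -1.515]
force: [-0.4, -0.3, -1.4]
finger_gap: 0.0485
```

Emit:
apply_moves(
  offset=[
    [-0.01,-0.009,0],
    [-0.03,-0.026,0],
    [-0.06,-0.052,0],
    [-0.095,-0.082,0],
    [-0.13,-0.112,0],
    [-0.165,-0.142,0],
    [-0.192,-0.166,0],
    [-0.212,-0.183,0],
    [-0.224,-0.193,0],
    [-0.2274,-0.1961,0],
  ],
  angular=[
    [0,0,-8.5],
    [0,0,-17],
    [0,0,-25.5],
    [0,0,-34],
    [0,0,-42.5],
    [0,0,-51],
    [0,0,-59.5],
    [0,0,-68],
    [0,0,-76.5],
    [0,0,-85],
  ],
  claw=[0.4,0.4,0.4,0.4,0.4,0.4,0.4,0.4,0.4,0.4],
)

```text
t: 20.65
position: [0.6466, 0.0876, 0.0979]
eef_rot: [-3.139, 0.002, -0.023]
force: [-0.8, 0.1, -1.0]
finger_gap: 0.0484
```

Emit:
apply_moves(
  offset=[
    [0,0,0],
    [0,0,0],
    [0,0,0],
    [0,0,0.015],
    [0,0,0.028],
    [0,0,0.036],
    [0,0,0.041],
    [0,0,0.0445],
    [0,0,0.047],
    [0,0,0.0475],
  ],
  angular=[
    [0,0,-5],
    [0,0,-5],
    [0,0,-5],
    [0,0,-5],
    [0,0,-5],
    [0,0,-5],
    [0,0,-5],
    [0,0,-5],
    [0,0,-5],
    [0,0,-5],
  ],
  claw=[0.4,0.4,0.4,0.4,0.4,0.4,0.4,0.4,0.4,0.4],
)

```text
t: 21.65
position: [0.6467, 0.0844, 0.0523]
eef_rot: [3.142, -0.0, 0.055]
force: [0.6, 0.4, -0.5]
finger_gap: 0.0484
```

Emit:
apply_moves(
  offset=[
    [0,0,0],
    [0,0,0],
    [0,0,0],
    [0,0,0],
    [0,0,-0.01],
    [0,0,-0.03],
    [0,0,-0.06],
    [0,0,-0.0675],
    [0,0,-0.0675],
  ],
  angular=[
    [0,0,0],
    [0,0,0],
    [0,0,0],
    [0,0,0],
    [0,0,0],
    [0,0,0],
    [0,0,0],
    [0,0,0],
    [0,0,0],
  ],
  claw=[0.72,0.72,0.72,0.72,0.72,0.72,0.72,0.72,0.72],
)

```text
t: 22.55
position: [0.6479, 0.0847, 0.1218]
eef_rot: [-3.141, -0.004, 0.055]
force: [0.0, 0.2, -1.0]
finger_gap: 0.0615
```

Run:
```python
from h import *
tiles('t8',box=(.3,.62,-.42,-.07))
o=robot.get_obs(); print(o['position'],o['eef_rot'])
plan2((.6464,.0844,.12,3.2),(.4036,-.2745,.07,11.3));plan2((.4036,-.2745,.1,11.3),(.6485,.0475,.1,3.2))
```

```text
124 px [409. 234.] xy [ 0.4797 -0.3432] [0.047 0.029] yaw 9.1 z 0.0111 tilt 4.0 val 198.0 28.8
162 px [386. 261.] xy [ 0.4034 -0.2746] [0.048 0.028] yaw 11.2 z 0.0105 tilt 1.0 val 177.0 2.4
197 px [410. 263.] xy [ 0.3998 -0.3422] [0.028 0.051] yaw -1.8 z 0.0101 tilt 1.0 val 232.0 15.1
[0.64679464 0.08432688 0.1203489 ] [ 3.14151981e+00 -9.78427287e-04  5.53949339e-02]
off [-0.2625, 0.3448, 0.05] wz -8.1
off [0.3032, -0.2678, -0.0] wz 8.1
```

Emit:
apply_moves(
  offset=[
    [-0.013,0.017,0],
    [-0.039,0.052,0],
    [-0.07,0.092,0],
    [-0.1,0.132,0],
    [-0.131,0.172,0],
    [-0.163,0.214,0],
    [-0.195,0.256,0],
    [-0.225,0.296,0.01],
    [-0.25,0.328,0.03],
    [-0.2625,0.3448,0.05],
  ],
  angular=[
    [0,0,-1],
    [0,0,-2],
    [0,0,-3],
    [0,0,-4],
    [0,0,-5],
    [0,0,-6],
    [0,0,-7],
    [0,0,-8.1],
    [0,0,-8.1],
    [0,0,-8.1],
  ],
  claw=[0.75,0.75,0.75,0.75,0.75,0.75,0.75,0.75,0.75,0.75],
)

```text
t: 23.6
position: [0.3991, -0.2783, 0.0685]
eef_rot: [3.141, 0.004, 0.191]
force: [0.1, -0.3, -0.7]
finger_gap: 0.0641
```

Emit:
apply_moves(
  offset=[
    [0,0,0],
    [0,0,0],
    [0,0,0],
    [0,0,0.02],
    [0,0,0.045],
    [0,0,0.06],
    [0,0,0.0675],
    [0,0,0.0675],
    [0,0,0.0675],
  ],
  angular=[
    [0,0,0],
    [0,0,0],
    [0,0,0],
    [0,0,0],
    [0,0,0],
    [0,0,0],
    [0,0,0],
    [0,0,0],
    [0,0,0],
  ],
  claw=[0.75,0.75,0.75,0.75,0.75,0.75,0.75,0.75,0.75],
)

```text
t: 24.5
position: [0.4045, -0.274, 0.003]
eef_rot: [3.141, -0.001, 0.198]
force: [-0.5, 0.6, 0.7]
finger_gap: 0.0637
```

Emit:
apply_moves(
  offset=[
    [0,0,0],
    [0,0,0],
    [0,0,0],
    [0,0,0],
    [0,0,0],
  ],
  angular=[
    [0,0,0],
    [0,0,0],
    [0,0,0],
    [0,0,0],
    [0,0,0],
  ],
  claw=[0.4,0.4,0.4,0.4,0.4],
)

```text
t: 25.0
position: [0.4042, -0.2745, 0.0035]
eef_rot: [3.141, -0.002, 0.197]
force: [0.2, 1.2, 5.8]
finger_gap: 0.0482
```

Emit:
apply_moves(
  offset=[
    [0,0,-0.005],
    [0,0,-0.02],
    [0,0,-0.045],
    [0,0,-0.075],
    [0,0,-0.095],
    [0,0,-0.0975],
    [0,0,-0.0975],
  ],
  angular=[
    [0,0,0],
    [0,0,0],
    [0,0,0],
    [0,0,0],
    [0,0,0],
    [0,0,0],
    [0,0,0],
  ],
  claw=[0.4,0.4,0.4,0.4,0.4,0.4,0.4],
)

```text
t: 25.7
position: [0.4037, -0.275, 0.1005]
eef_rot: [3.14, -0.001, 0.196]
force: [-0.5, 0.5, -0.9]
finger_gap: 0.0487
```

Emit:
apply_moves(
  offset=[
    [0.015,-0.013,0],
    [0.043,-0.038,0],
    [0.078,-0.069,0],
    [0.115,-0.102,0],
    [0.152,-0.134,0],
    [0.19,-0.168,0],
    [0.227,-0.2,0],
    [0.262,-0.231,0],
    [0.29,-0.256,0],
    [0.3032,-0.2678,0],
  ],
  angular=[
    [0,0,1],
    [0,0,2],
    [0,0,3],
    [0,0,4],
    [0,0,5],
    [0,0,6],
    [0,0,7],
    [0,0,8.1],
    [0,0,8.1],
    [0,0,8.1],
  ],
  claw=[0.4,0.4,0.4,0.4,0.4,0.4,0.4,0.4,0.4,0.4],
)

```text
t: 26.7
position: [0.6497, 0.0529, 0.0984]
eef_rot: [-3.139, -0.0, 0.06]
force: [0.4, 0.6, -0.1]
finger_gap: 0.0485
```

Emit:
apply_moves(
  offset=[
    [0,0,0],
    [0,0,0],
    [0,0,0],
    [0,0,0.015],
    [0,0,0.028],
    [0,0,0.036],
    [0,0,0.041],
    [0,0,0.0445],
    [0,0,0.047],
    [0,0,0.0475],
  ],
  angular=[
    [0,0,0],
    [0,0,0],
    [0,0,0],
    [0,0,0],
    [0,0,0],
    [0,0,0],
    [0,0,0],
    [0,0,0],
    [0,0,0],
    [0,0,0],
  ],
  claw=[0.4,0.4,0.4,0.4,0.4,0.4,0.4,0.4,0.4,0.4],
)

```text
t: 27.7
position: [0.6487, 0.0475, 0.0523]
eef_rot: [3.142, -0.0, 0.056]
force: [-0.9, -1.2, 0.7]
finger_gap: 0.0481
```

Next I release it, look at the remaining tiles B and D, and check the tray.

Emit:
apply_moves(
  offset=[
    [0,0,0],
    [0,0,0],
    [0,0,0],
    [0,0,0],
    [0,0,-0.01],
    [0,0,-0.03],
    [0,0,-0.06],
    [0,0,-0.0675],
    [0,0,-0.0675],
  ],
  angular=[
    [0,0,0],
    [0,0,0],
    [0,0,0],
    [0,0,0],
    [0,0,0],
    [0,0,0],
    [0,0,0],
    [0,0,0],
    [0,0,0],
  ],
  claw=[0.72,0.72,0.72,0.72,0.72,0.72,0.72,0.72,0.72],
)

```text
t: 28.6
position: [0.6498, 0.0477, 0.1218]
eef_rot: [-3.141, -0.004, 0.055]
force: [1.0, 0.4, -0.4]
finger_gap: 0.0613
```

Run:
```python
from h import *
tiles('t9',box=(.3,.62,-.42,-.07)); tiles('s9','scene',box=(.3,.56,-.42,-.07))
o=robot.get_obs(); print(o['position'],o['eef_rot'])
plan2((.6485,.0475,.12,3.2),(.3998,-.3420,.07,-1));plan2((.3998,-.3420,.1,-1),(.6505,.0105,.1,3.2))
```

```text
83 px [409. 236.] xy [ 0.4757 -0.3429] [0.03  0.028] yaw 11.2 z 0.0108 tilt 1.0 val 174.0 2.2
194 px [410. 263.] xy [ 0.3994 -0.3424] [0.028 0.051] yaw -1.8 z 0.0107 tilt 5.0 val 212.0 28.8
91 px [180. 215.] xy [ 0.3994 -0.3459] [0.033 0.057] yaw -3.6 z 0.0093 tilt 14.0 val 226.0 25.3
70 px [178. 229.] xy [ 0.4871 -0.3416] [0.056 0.025] yaw 12.3 z 0.0097 tilt 2.0 val 194.0 7.5
[0.64809369 0.04720841 0.11936363] [3.14116156e+00 9.43539036e-04 5.54580578e-02]
off [-0.2701, 0.375, 0.05] wz 4.2
off [0.2445, -0.3568, -0.0] wz -4.2
```

Emit:
apply_moves(
  offset=[
    [-0.014,0.019,0],
    [-0.041,0.056,0],
    [-0.069,0.096,0],
    [-0.097,0.135,0],
    [-0.126,0.174,0],
    [-0.154,0.214,0],
    [-0.182,0.253,0],
    [-0.211,0.293,0.01],
    [-0.243,0.338,0.02],
    [-0.2701,0.375,0.03],
  ],
  angular=[
    [0,0,1],
    [0,0,2],
    [0,0,3],
    [0,0,4.2],
    [0,0,4.2],
    [0,0,4.2],
    [0,0,4.2],
    [0,0,4.2],
    [0,0,4.2],
    [0,0,4.2],
  ],
  claw=[0.75,0.75,0.75,0.75,0.75,0.75,0.75,0.75,0.75,0.75],
)

```text
t: 29.7
position: [0.3998, -0.3401, 0.0893]
eef_rot: [-3.141, 0.001, -0.017]
force: [1.3, -1.5, -0.8]
finger_gap: 0.0639
```

Emit:
apply_moves(
  offset=[
    [0,0,0],
    [0,0,0],
    [0,0,0.01],
    [0,0,0.035],
    [0,0,0.06],
    [0,0,0.08],
    [0,0,0.0875],
    [0,0,0.0875],
    [0,0,0.0875],
  ],
  angular=[
    [0,0,0],
    [0,0,0],
    [0,0,0],
    [0,0,0],
    [0,0,0],
    [0,0,0],
    [0,0,0],
    [0,0,0],
    [0,0,0],
  ],
  claw=[0.75,0.75,0.75,0.75,0.75,0.75,0.75,0.75,0.75],
)

```text
t: 30.6
position: [0.4024, -0.3385, 0.0035]
eef_rot: [3.142, -0.001, -0.016]
force: [-0.8, -0.1, 0.0]
finger_gap: 0.0643
```

Emit:
apply_moves(
  offset=[
    [0,0,0],
    [0,0,0],
    [0,0,0],
    [0,0,0],
    [0,0,0],
  ],
  angular=[
    [0,0,0],
    [0,0,0],
    [0,0,0],
    [0,0,0],
    [0,0,0],
  ],
  claw=[0.4,0.4,0.4,0.4,0.4],
)

```text
t: 31.1
position: [0.4022, -0.3392, 0.0043]
eef_rot: [3.141, -0.002, -0.018]
force: [0.2, 1.1, 5.6]
finger_gap: 0.0485
```

Emit:
apply_moves(
  offset=[
    [0,0,-0.005],
    [0,0,-0.02],
    [0,0,-0.045],
    [0,0,-0.075],
    [0,0,-0.095],
    [0,0,-0.0975],
    [0,0,-0.0975],
  ],
  angular=[
    [0,0,0],
    [0,0,0],
    [0,0,0],
    [0,0,0],
    [0,0,0],
    [0,0,0],
    [0,0,0],
  ],
  claw=[0.4,0.4,0.4,0.4,0.4,0.4,0.4],
)

```text
t: 31.8
position: [0.4016, -0.3396, 0.1012]
eef_rot: [3.141, -0.001, -0.018]
force: [-0.5, -0.5, -0.6]
finger_gap: 0.0484
```

Emit:
apply_moves(
  offset=[
    [0.012,-0.018,0],
    [0.036,-0.053,0],
    [0.061,-0.089,0],
    [0.087,-0.127,0],
    [0.113,-0.165,0],
    [0.14,-0.204,0],
    [0.167,-0.243,0],
    [0.194,-0.283,0],
    [0.221,-0.322,0],
    [0.2425,-0.354,0],
  ],
  angular=[
    [0,0,-1],
    [0,0,-2],
    [0,0,-3],
    [0,0,-4.2],
    [0,0,-4.2],
    [0,0,-4.2],
    [0,0,-4.2],
    [0,0,-4.2],
    [0,0,-4.2],
    [0,0,-4.2],
  ],
  claw=[0.4,0.4,0.4,0.4,0.4,0.4,0.4,0.4,0.4,0.4],
)

```text
t: 32.8
position: [0.6509, 0.0138, 0.0991]
eef_rot: [-3.141, 0.001, 0.058]
force: [0.2, -0.4, -0.4]
finger_gap: 0.0484
```

Emit:
apply_moves(
  offset=[
    [0,0,0],
    [0,0,0],
    [0,0,0],
    [0,0,0],
    [0,0,0],
  ],
  angular=[
    [0,0,0],
    [0,0,0],
    [0,0,0],
    [0,0,0],
    [0,0,0],
  ],
  claw=[0.4,0.4,0.4,0.4,0.4],
)

```text
t: 33.3
position: [0.6498, 0.0089, 0.1004]
eef_rot: [3.141, 0.001, 0.054]
force: [0.0, -0.4, -0.5]
finger_gap: 0.0481
```

Emit:
apply_moves(
  offset=[
    [0,-0.0035,0],
    [0,-0.0035,0.015],
    [0,-0.0035,0.028],
    [0,-0.0035,0.036],
    [0,-0.0035,0.041],
    [0,-0.0035,0.0445],
    [0,-0.0035,0.047],
    [0,-0.0035,0.0475],
    [0,-0.0035,0.0475],
    [0,-0.0035,0.0475],
  ],
  angular=[
    [0,0,0],
    [0,0,0],
    [0,0,0],
    [0,0,0],
    [0,0,0],
    [0,0,0],
    [0,0,0],
    [0,0,0],
    [0,0,0],
    [0,0,0],
  ],
  claw=[0.4,0.4,0.4,0.4,0.4,0.4,0.4,0.4,0.4,0.4],
)

```text
t: 34.3
position: [0.6504, 0.0141, 0.0535]
eef_rot: [3.142, -0.001, 0.055]
force: [-0.0, 0.2, 0.2]
finger_gap: 0.0484
```

Emit:
apply_moves(
  offset=[
    [0,0,0],
    [0,0,0],
    [0,0,0],
    [0,0,0],
    [0,0,-0.01],
    [0,0,-0.03],
    [0,0,-0.06],
    [0,0,-0.0675],
    [0,0,-0.0675],
  ],
  angular=[
    [0,0,0],
    [0,0,0],
    [0,0,0],
    [0,0,0],
    [0,0,0],
    [0,0,0],
    [0,0,0],
    [0,0,0],
    [0,0,0],
  ],
  claw=[0.4,0.72,0.72,0.72,0.72,0.72,0.72,0.72,0.72],
)

```text
t: 35.2
position: [0.6514, 0.0142, 0.1225]
eef_rot: [-3.141, -0.004, 0.055]
force: [0.3, -0.3, 0.5]
finger_gap: 0.0615
```

Run:
```python
from h import *
tiles('t10',box=(.3,.56,-.42,-.07)); tiles('s10','scene',box=(.3,.56,-.42,-.07))
o=robot.get_obs(); p=o['position']; yw=np.degrees(o['eef_rot'][2]); print(p,yw)
plan2((*p,yw),(.4835,-.3407,.08,9.5));plan2((.4835,-.3407,.1,9.5),(.6526,-.0264,.1,3.2))
```

```text
55 px [409. 237.] xy [ 0.4722 -0.3419] [0.026 0.028] yaw -80.6 z 0.0108 tilt 5.0 val 174.0 2.4
66 px [178. 229.] xy [ 0.4883 -0.3411] [0.049 0.023] yaw 7.0 z 0.0104 tilt 1.0 val 194.0 7.0
[0.64957165 0.01378591 0.12005687] 3.1782473396126525
off [-0.1855, 0.3447, 0.0401] wz -6.32
off [0.2187, -0.2821, -0.0] wz 6.3
```

Emit:
apply_moves(
  offset=[
    [-0.009,0.017,0],
    [-0.028,0.052,0],
    [-0.05,0.093,0],
    [-0.072,0.135,0],
    [-0.094,0.176,0],
    [-0.116,0.217,0],
    [-0.138,0.258,0],
    [-0.158,0.296,0.01],
    [-0.175,0.328,0.025],
    [-0.184,0.3448,0.04],
  ],
  angular=[
    [0,0,-1],
    [0,0,-2],
    [0,0,-3],
    [0,0,-4],
    [0,0,-5],
    [0,0,-5.8],
    [0,0,-5.8],
    [0,0,-5.8],
    [0,0,-5.8],
    [0,0,-5.8],
  ],
  claw=[0.75,0.75,0.75,0.75,0.75,0.75,0.75,0.75,0.75,0.75],
)

```text
t: 36.3
position: [0.4821, -0.3443, 0.0786]
eef_rot: [3.141, 0.004, 0.152]
force: [0.3, 0.4, -0.7]
finger_gap: 0.0641
```

Emit:
apply_moves(
  offset=[
    [0,0,0],
    [0,0,0],
    [0,0,0.01],
    [0,0,0.035],
    [0,0,0.06],
    [0,0,0.073],
    [0,0,0.0775],
    [0,0,0.0775],
    [0,0,0.0775],
  ],
  angular=[
    [0,0,0],
    [0,0,0],
    [0,0,0],
    [0,0,0],
    [0,0,0],
    [0,0,0],
    [0,0,0],
    [0,0,0],
    [0,0,0],
  ],
  claw=[0.75,0.75,0.75,0.75,0.75,0.75,0.75,0.75,0.75],
)

```text
t: 37.2
position: [0.4865, -0.3403, 0.0039]
eef_rot: [3.141, -0.002, 0.157]
force: [0.2, -0.7, 0.8]
finger_gap: 0.0643
```

Emit:
apply_moves(
  offset=[
    [0,0,0],
    [0,0,0],
    [0,0,0],
    [0,0,0],
    [0,0,0],
  ],
  angular=[
    [0,0,0],
    [0,0,0],
    [0,0,0],
    [0,0,0],
    [0,0,0],
  ],
  claw=[0.4,0.4,0.4,0.4,0.4],
)

```text
t: 37.7
position: [0.4863, -0.3408, 0.0045]
eef_rot: [3.14, -0.002, 0.157]
force: [-0.3, 0.1, 5.0]
finger_gap: 0.0483
```

Emit:
apply_moves(
  offset=[
    [0,0,-0.005],
    [0,0,-0.02],
    [0,0,-0.045],
    [0,0,-0.075],
    [0,0,-0.093],
    [0,0,-0.0965],
    [0,0,-0.0965],
  ],
  angular=[
    [0,0,0],
    [0,0,0],
    [0,0,0],
    [0,0,0],
    [0,0,0],
    [0,0,0],
    [0,0,0],
  ],
  claw=[0.4,0.4,0.4,0.4,0.4,0.4,0.4],
)

```text
t: 38.4
position: [0.4857, -0.3408, 0.1006]
eef_rot: [3.14, -0.001, 0.156]
force: [0.3, -0.0, -0.0]
finger_gap: 0.0482
```

Emit:
apply_moves(
  offset=[
    [0.008,-0.014,0],
    [0.026,-0.042,0],
    [0.05,-0.074,0],
    [0.077,-0.108,0],
    [0.104,-0.142,0],
    [0.131,-0.177,0],
    [0.158,-0.212,0],
    [0.183,-0.245,0],
    [0.203,-0.271,0],
    [0.2135,-0.2847,0],
  ],
  angular=[
    [0,0,1],
    [0,0,2],
    [0,0,3],
    [0,0,4],
    [0,0,5],
    [0,0,5.8],
    [0,0,5.8],
    [0,0,5.8],
    [0,0,5.8],
    [0,0,5.8],
  ],
  claw=[0.4,0.4,0.4,0.4,0.4,0.4,0.4,0.4,0.4,0.4],
)

```text
t: 39.4
position: [0.6524, -0.0213, 0.0984]
eef_rot: [-3.139, 0.001, 0.06]
force: [0.8, 0.6, -0.3]
finger_gap: 0.0483
```

Emit:
apply_moves(
  offset=[
    [0,0,0],
    [0,0,0],
    [0,0,0],
    [0,0,0],
    [0,0,0],
  ],
  angular=[
    [0,0,0],
    [0,0,0],
    [0,0,0],
    [0,0,0],
    [0,0,0],
  ],
  claw=[0.4,0.4,0.4,0.4,0.4],
)

```text
t: 39.9
position: [0.6516, -0.0276, 0.0996]
eef_rot: [3.141, 0.0, 0.053]
force: [-0.2, 0.3, 0.1]
finger_gap: 0.0483
```

Emit:
apply_moves(
  offset=[
    [0,0,0.005],
    [0,0,0.02],
    [0,0,0.032],
    [0,0,0.04],
    [0,0,0.0445],
    [0,0,0.0465],
    [0,0,0.047],
    [0,0,0.047],
  ],
  angular=[
    [0,0,0],
    [0,0,0],
    [0,0,0],
    [0,0,0],
    [0,0,0],
    [0,0,0],
    [0,0,0],
    [0,0,0],
  ],
  claw=[0.4,0.4,0.4,0.4,0.4,0.4,0.4,0.4],
)

```text
t: 40.7
position: [0.6524, -0.0258, 0.0528]
eef_rot: [-3.142, -0.001, 0.056]
force: [-0.5, 0.1, -0.7]
finger_gap: 0.0479
```

Emit:
apply_moves(
  offset=[
    [0,0,0],
    [0,0,0],
    [0,0,0],
    [0,0,0],
    [0,0,-0.01],
    [0,0,-0.03],
    [0,0,-0.06],
    [0,0,-0.0875],
    [0.03,0.03,-0.0875],
    [0.041,0.054,-0.0875],
  ],
  angular=[
    [0,0,0],
    [0,0,0],
    [0,0,0],
    [0,0,0],
    [0,0,0],
    [0,0,0],
    [0,0,0],
    [0,0,0],
    [0,0,0],
    [0,0,0],
  ],
  claw=[0.72,0.72,0.72,0.72,0.72,0.72,0.72,0.72,0.72,0.72],
)

```text
t: 41.7
position: [0.6989, -0.0778, 0.1429]
eef_rot: [3.141, -0.006, 0.057]
force: [-0.4, -1.0, 1.2]
finger_gap: 0.0614
```

Emit:
apply_moves(
  offset=[
    [0,0.03,0],
    [0,0.07,0],
    [0,0.1,0],
    [0,0.1,0],
    [0,0.1,0],
  ],
  angular=[
    [0,0,0],
    [0,0,0],
    [0,0,0],
    [0,0,0],
    [0,0,0],
  ],
  claw=[0.5,0.5,0.5,0.5,0.5],
)

```text
t: 42.2
position: [0.7013, -0.1783, 0.1406]
eef_rot: [-3.141, -0.0, 0.054]
force: [-0.2, 1.1, -0.2]
finger_gap: 0.0425
```

Run:
```python
from h import *
im,d=save('top','t11'); im2,d2=save('scene','s11')
a=im[140:230,225:330][...,::-1]; b=im2[205:285,225:335][...,::-1]
a=cv2.resize(a,(525,450),interpolation=cv2.INTER_CUBIC); b=cv2.resize(b,(550,400),interpolation=cv2.INTER_CUBIC)
a=cv2.resize(a,(400,343)); b=cv2.resize(b,(400,291)); o=np.zeros((343,800,3),np.uint8); o[:,:400]=a; o[:291,400:]=b
cv2.imwrite('pics/tray11.png',o)
o=robot.get_obs(); print(o['t'],o['position'],o['eef_rot'],o['finger_gap'])
```

```text
42.3 [ 0.70165505 -0.1752205   0.14057417] [-3.13978539e+00 -5.22982225e-04  5.74719492e-02] 0.042689872494306724
```

View pics/tray11.png

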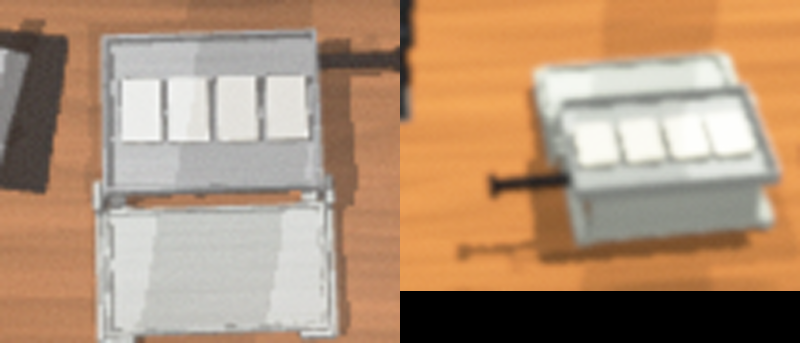

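All four tiles lie in one row in the tray, plain side up: top view x 120-310 at y≈108, with the stub at (355,60). Next I grip the stub.

Emit:
apply_moves(
  offset=[
    [0,-0.03,0],
    [-0.001,-0.065,0],
    [-0.0013,-0.09,0.01],
    [-0.0013,-0.0952,0.03],
    [-0.0013,-0.0952,0.055],
    [-0.0013,-0.0952,0.08],
    [-0.0013,-0.0952,0.095],
    [-0.0013,-0.0952,0.1026],
    [-0.0013,-0.0952,0.1026],
    [-0.0013,-0.0952,0.1026],
  ],
  angular=[
    [0,0,0],
    [0,0,0],
    [0,0,0],
    [0,0,0],
    [0,0,0],
    [0,0,0],
    [0,0,0],
    [0,0,0],
    [0,0,0],
    [0,0,0],
  ],
  claw=[0.5,0.5,0.5,0.5,0.5,0.5,0.5,0.5,0.5,0.5],
)

```text
t: 43.3
position: [0.6958, -0.082, 0.0385]
eef_rot: [-3.141, -0.002, 0.056]
force: [0.5, 1.3, 0.6]
finger_gap: 0.0425
```

Emit:
apply_moves(
  offset=[
    [0,0,0],
    [0,0,0],
    [0,0,0],
    [0,0,0],
    [0,0,0],
    [0,0,0],
    [0,0,0],
    [0,0,0],
    [0,0,0],
  ],
  angular=[
    [0,0,0],
    [0,0,0],
    [0,0,0],
    [0,0,0],
    [0,0,0],
    [0,0,0],
    [0,0,0],
    [0,0,0],
    [0,0,0],
  ],
  claw=[0.5,0,0,0,0,0,0,0,0],
  newtons=30,
)

```text
t: 44.2
position: [0.693, -0.0827, 0.0381]
eef_rot: [3.141, 0.004, 0.055]
force: [-5.4, -0.4, 6.3]
finger_gap: 0.0108
```

```bash
cat > arc.py <<'E'
import sys,numpy as np
def P(t): return np.array([.1*np.cos(t)-.016*np.sin(t),0,-(.1*np.sin(t)+.016*np.cos(t))])
b=[float(v) for v in sys.argv[1:]]; s0=np.array([-.002,0,0])
for i,(a,c) in enumerate(zip(b[:-1],b[1:])):
    print(a,c,[(P(t)-P(a)+(s0 if i==0 and a==0 else 0)).round(4).tolist() for t in np.linspace(a,c,11)[1:]])
E
python3 arc.py 0 .5 1 1.4 1.65 1.85 1.94
```

```text
0.0 0.5 [[-0.0029, 0.0, -0.005], [-0.0041, 0.0, -0.0099], [-0.0055, 0.0, -0.0148], [-0.0072, 0.0, -0.0195], [-0.0091, 0.0, -0.0242], [-0.0112, 0.0, -0.0288], [-0.0135, 0.0, -0.0333], [-0.0161, 0.0, -0.0377], [-0.0189, 0.0, -0.0419], [-0.0219, 0.0, -0.046]]
0.5 1.0 [[-0.0032, 0.0, -0.0039], [-0.0066, 0.0, -0.0077], [-0.0102, 0.0, -0.0113], [-0.0139, 0.0, -0.0147], [-0.0178, 0.0, -0.0179], [-0.0219, 0.0, -0.0209], [-0.0261, 0.0, -0.0237], [-0.0305, 0.0, -0.0263], [-0.0349, 0.0, -0.0287], [-0.0395, 0.0, -0.0308]]
1.0 1.4 [[-0.0037, 0.0, -0.0015], [-0.0075, 0.0, -0.0029], [-0.0114, 0.0, -0.0042], [-0.0153, 0.0, -0.0053], [-0.0192, 0.0, -0.0062], [-0.0232, 0.0, -0.007], [-0.0272, 0.0, -0.0076], [-0.0312, 0.0, -0.0081], [-0.0353, 0.0, -0.0083], [-0.0393, 0.0, -0.0085]]
1.4 1.65 [[-0.0025, 0.0, 0.0], [-0.0051, 0.0, 0.0001], [-0.0076, 0.0, 0.0002], [-0.0101, 0.0, 0.0004], [-0.0126, 0.0, 0.0006], [-0.0151, 0.0, 0.001], [-0.0176, 0.0, 0.0013], [-0.0201, 0.0, 0.0018], [-0.0226, 0.0, 0.0023], [-0.0251, 0.0, 0.0028]]
1.65 1.85 [[-0.002, 0.0, 0.0005], [-0.0039, 0.0, 0.001], [-0.0059, 0.0, 0.0016], [-0.0078, 0.0, 0.0022], [-0.0097, 0.0, 0.0029], [-0.0116, 0.0, 0.0036], [-0.0135, 0.0, 0.0043], [-0.0154, 0.0, 0.0051], [-0.0172, 0.0, 0.0059], [-0.0191, 0.0, 0.0067]]
1.85 1.94 [[-0.0008, 0.0, 0.0004], [-0.0016, 0.0, 0.0008], [-0.0025, 0.0, 0.0012], [-0.0033, 0.0, 0.0016], [-0.0041, 0.0, 0.002], [-0.0049, 0.0, 0.0025], [-0.0057, 0.0, 0.0029], [-0.0065, 0.0, 0.0033], [-0.0073, 0.0, 0.0038], [-0.0081, 0.0, 0.0042]]
```

Emit:
apply_moves(
  offset=[
    [-0.003,0,-0.005],
    [-0.004,0,-0.01],
    [-0.0055,0,-0.015],
    [-0.007,0,-0.0195],
    [-0.009,0,-0.024],
    [-0.011,0,-0.029],
    [-0.0135,0,-0.033],
    [-0.016,0,-0.0375],
    [-0.019,0,-0.042],
    [-0.022,0,-0.046],
  ],
  angular=[
    [0,0,0],
    [0,0,0],
    [0,0,0],
    [0,0,0],
    [0,0,0],
    [0,0,0],
    [0,0,0],
    [0,0,0],
    [0,0,0],
    [0,0,0],
  ],
  claw=[0,0,0,0,0,0,0,0,0,0],
)

```text
t: 45.2
position: [0.6745, -0.0838, 0.0848]
eef_rot: [3.141, -0.004, 0.055]
force: [5.2, -1.2, -2.3]
finger_gap: 0.0106
```

Emit:
apply_moves(
  offset=[
    [-0.003,0,-0.004],
    [-0.0065,0,-0.0075],
    [-0.01,0,-0.0115],
    [-0.014,0,-0.0145],
    [-0.018,0,-0.018],
    [-0.022,0,-0.021],
    [-0.026,0,-0.0235],
    [-0.0305,0,-0.0265],
    [-0.035,0,-0.0285],
    [-0.0395,0,-0.031],
  ],
  angular=[
    [0,0,0],
    [0,0,0],
    [0,0,0],
    [0,0,0],
    [0,0,0],
    [0,0,0],
    [0,0,0],
    [0,0,0],
    [0,0,0],
    [0,0,0],
  ],
  claw=[0,0,0,0,0,0,0,0,0,0],
)

```text
t: 46.2
position: [0.6382, -0.086, 0.1179]
eef_rot: [3.141, -0.011, 0.055]
force: [6.6, -2.4, 6.6]
finger_gap: 0.0107
```

Run:
```python
from h import *
im,d=save('scene','s12',crop=(225,150,345,290),s=4)
o=robot.get_obs(); print(o['position'],o['eef_rot'],o['force'],o['finger_gap'])
```

```text
[ 0.63744555 -0.08609673  0.11829287] [ 3.14054442 -0.01042046  0.0548875 ] [ 5.54660756 -0.69509813  5.33875985] 0.010349701814541697
```

View pics/s12.png

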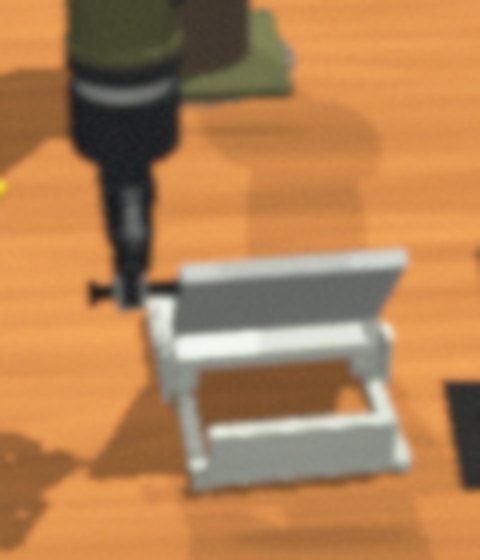

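The tray is rising as planned, at about 57°, with the stub held between the fingers at (128,290). I'll continue more slowly.

Emit:
apply_moves(
  offset=[
    [-0.0035,0,-0.0015],
    [-0.0075,0,-0.003],
    [-0.0115,0,-0.004],
    [-0.0155,0,-0.0055],
    [-0.019,0,-0.006],
    [-0.023,0,-0.007],
    [-0.027,0,-0.0075],
    [-0.031,0,-0.008],
    [-0.0355,0,-0.0085],
    [-0.0395,0,-0.0085],
  ],
  angular=[
    [0,0,0],
    [0,0,0],
    [0,0,0],
    [0,0,0],
    [0,0,0],
    [0,0,0],
    [0,0,0],
    [0,0,0],
    [0,0,0],
    [0,0,0],
  ],
  claw=[0,0,0,0,0,0,0,0,0,0],
)

```text
t: 47.25
position: [0.5975, -0.0886, 0.1267]
eef_rot: [3.14, -0.009, 0.055]
force: [3.1, -3.1, 14.9]
finger_gap: 0.0104
```

Emit:
apply_moves(
  offset=[
    [-0.0025,0,0],
    [-0.005,0,0],
    [-0.0075,0,0],
    [-0.01,0,0.0005],
    [-0.0125,0,0.0005],
    [-0.015,0,0.001],
    [-0.0175,0,0.0015],
    [-0.02,0,0.002],
    [-0.0225,0,0.0025],
    [-0.025,0,0.003],
  ],
  angular=[
    [0,0,0],
    [0,0,0],
    [0,0,0],
    [0,0,0],
    [0,0,0],
    [0,0,0],
    [0,0,0],
    [0,0,0],
    [0,0,0],
    [0,0,0],
  ],
  claw=[0,0,0,0,0,0,0,0,0,0],
)

```text
t: 48.25
position: [0.5695, -0.0903, 0.1223]
eef_rot: [3.139, -0.002, 0.055]
force: [-0.9, -2.3, 10.0]
finger_gap: 0.0106
```

Emit:
apply_moves(
  offset=[
    [-0.002,0,0.0005],
    [-0.004,0,0.001],
    [-0.006,0,0.0015],
    [-0.008,0,0.002],
    [-0.0095,0,0.003],
    [-0.0115,0,0.0035],
    [-0.0135,0,0.0045],
    [-0.0155,0,0.005],
    [-0.017,0,0.006],
    [-0.019,0,0.0065],
  ],
  angular=[
    [0,0,0],
    [0,0,0],
    [0,0,0],
    [0,0,0],
    [0,0,0],
    [0,0,0],
    [0,0,0],
    [0,0,0],
    [0,0,0],
    [0,0,0],
  ],
  claw=[0,0,0,0,0,0,0,0,0,0],
)

```text
t: 49.25
position: [0.5497, -0.0915, 0.1143]
eef_rot: [3.14, 0.0, 0.055]
force: [1.1, -2.9, 4.1]
finger_gap: 0.0108
```

Emit:
apply_moves(
  offset=[
    [-0.001,0,0.0005],
    [-0.0015,0,0.001],
    [-0.0025,0,0.001],
    [-0.0035,0,0.0015],
    [-0.004,0,0.002],
    [-0.005,0,0.0025],
    [-0.006,0,0.003],
    [-0.0065,0,0.0035],
    [-0.0075,0,0.004],
    [-0.008,0,0.004],
  ],
  angular=[
    [0,0,0],
    [0,0,0],
    [0,0,0],
    [0,0,0],
    [0,0,0],
    [0,0,0],
    [0,0,0],
    [0,0,0],
    [0,0,0],
    [0,0,0],
  ],
  claw=[0,0,0,0,0,0,0,0,0,0],
)

```text
t: 50.25
position: [0.5415, -0.0919, 0.1093]
eef_rot: [3.14, 0.001, 0.055]
force: [-0.0, -6.2, 2.0]
finger_gap: 0.0107
```

Run:
```python
from h import *
im,d=save('top','t13'); im2,d2=save('scene','s13')
a=cv2.resize(im[150:240,230:320][...,::-1],(400,400),interpolation=cv2.INTER_CUBIC)
b=cv2.resize(im2[180:280,235:335][...,::-1],(400,400),interpolation=cv2.INTER_CUBIC)
cv2.imwrite('pics/v13.png',np.hstack([a,b]))
o=robot.get_obs(); print(o['t'],o['position'],o['eef_rot'],o['force'],o['finger_gap'])
```

```text
50.35 [ 0.54148511 -0.09191625  0.10927596] [3.14028390e+00 1.37625693e-03 5.46616632e-02] [-0.97003729 -4.85796456  2.82420321] 0.010900349468347363
```

View pics/v13.png

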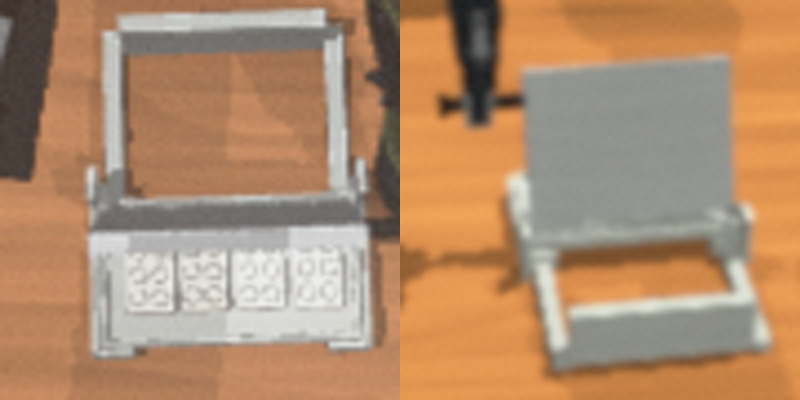

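All four tiles are wells-up in a neat row on the carrier (top view, x 125-345, y≈280). I'll swing the tray back down along the same arc.

```bash
python3 arc.py 1.94 1.6 1.0 .5 0.0 | sed 's/, 0.0, /,0,/g'
python3 - <<'E'
from h import *
d=np.load('pics/t13.npz'); C=cloud('top',d['d']); 
for u in (264,275,288,302): print(C[207:221:3,u,2].round(3))
E
```

```text
1.94 1.6 [[0.003,0,-0.0017], [0.0061,0,-0.0033], [0.0092,0,-0.0047], [0.0123,0,-0.0061], [0.0155,0,-0.0074], [0.0188,0,-0.0085], [0.0221,0,-0.0096], [0.0254,0,-0.0105], [0.0287,0,-0.0113], [0.0321,0,-0.012]]
1.6 1.0 [[0.006,0,-0.001], [0.012,0,-0.0015], [0.0181,0,-0.0018], [0.0242,0,-0.0016], [0.0302,0,-0.0011], [0.0363,0,-0.0003], [0.0422,0,0.0009], [0.0481,0,0.0025], [0.0538,0,0.0044], [0.0595,0,0.0067]]
1.0 0.5 [[0.0046,0,0.0021], [0.0091,0,0.0045], [0.0134,0,0.0071], [0.0176,0,0.0099], [0.0217,0,0.0129], [0.0256,0,0.0161], [0.0294,0,0.0195], [0.0329,0,0.0231], [0.0363,0,0.0269], [0.0395,0,0.0308]]
0.5 0.0 [[0.003,0,0.0041], [0.0058,0,0.0083], [0.0084,0,0.0127], [0.0107,0,0.0171], [0.0128,0,0.0217], [0.0147,0,0.0264], [0.0164,0,0.0312], [0.0178,0,0.0361], [0.019,0,0.041], [0.0199,0,0.046]]
[0.026 0.024 0.029 0.029 0.03 ]
[0.025 0.028 0.027 0.029 0.028]
[0.026 0.023 0.028 0.03  0.022]
[0.027 0.023 0.029 0.023 0.022]
```

Emit:
apply_moves(
  offset=[
    [0.003,0,-0.0015],
    [0.006,0,-0.0035],
    [0.009,0,-0.0045],
    [0.0125,0,-0.006],
    [0.0155,0,-0.0075],
    [0.019,0,-0.0085],
    [0.022,0,-0.0095],
    [0.0255,0,-0.0105],
    [0.0285,0,-0.0115],
    [0.032,0,-0.012],
  ],
  angular=[
    [0,0,0],
    [0,0,0],
    [0,0,0],
    [0,0,0],
    [0,0,0],
    [0,0,0],
    [0,0,0],
    [0,0,0],
    [0,0,0],
    [0,0,0],
  ],
  claw=[0,0,0,0,0,0,0,0,0,0],
)

```text
t: 51.35
position: [0.5704, -0.09, 0.1211]
eef_rot: [3.14, 0.008, 0.055]
force: [-5.8, -4.4, 11.2]
finger_gap: 0.0106
```

Emit:
apply_moves(
  offset=[
    [0.006,0,-0.001],
    [0.012,0,-0.0015],
    [0.018,0,-0.002],
    [0.024,0,-0.0015],
    [0.03,0,-0.001],
    [0.0365,0,-0.0005],
    [0.042,0,0.001],
    [0.048,0,0.0025],
    [0.054,0,0.0045],
    [0.0595,0,0.0065],
  ],
  angular=[
    [0,0,0],
    [0,0,0],
    [0,0,0],
    [0,0,0],
    [0,0,0],
    [0,0,0],
    [0,0,0],
    [0,0,0],
    [0,0,0],
    [0,0,0],
  ],
  claw=[0,0,0,0,0,0,0,0,0,0],
)

```text
t: 52.35
position: [0.634, -0.0859, 0.1148]
eef_rot: [3.141, -0.0, 0.056]
force: [-1.8, -5.0, 6.2]
finger_gap: 0.0104
```

Emit:
apply_moves(
  offset=[
    [0.0045,0,0.002],
    [0.009,0,0.0045],
    [0.0135,0,0.007],
    [0.0175,0,0.01],
    [0.0215,0,0.013],
    [0.0255,0,0.016],
    [0.0295,0,0.0195],
    [0.033,0,0.023],
    [0.0365,0,0.027],
    [0.0395,0,0.031],
  ],
  angular=[
    [0,0,0],
    [0,0,0],
    [0,0,0],
    [0,0,0],
    [0,0,0],
    [0,0,0],
    [0,0,0],
    [0,0,0],
    [0,0,0],
    [0,0,0],
  ],
  claw=[0,0,0,0,0,0,0,0,0,0],
)

```text
t: 53.35
position: [0.6734, -0.0831, 0.0836]
eef_rot: [-3.141, -0.0, 0.056]
force: [-0.8, -1.8, 1.7]
finger_gap: 0.0105
```

Emit:
apply_moves(
  offset=[
    [0.003,0,0.004],
    [0.006,0,0.0085],
    [0.0085,0,0.0125],
    [0.0105,0,0.017],
    [0.013,0,0.0215],
    [0.0145,0,0.0265],
    [0.0165,0,0.031],
    [0.018,0,0.036],
    [0.019,0,0.041],
    [0.02,0,0.0465],
  ],
  angular=[
    [0,0,0],
    [0,0,0],
    [0,0,0],
    [0,0,0],
    [0,0,0],
    [0,0,0],
    [0,0,0],
    [0,0,0],
    [0,0,0],
    [0,0,0],
  ],
  claw=[0,0,0,0,0,0,0,0,0,0],
)

```text
t: 54.35
position: [0.6932, -0.0819, 0.0377]
eef_rot: [-3.141, -0.0, 0.056]
force: [-14.5, 1.0, 38.7]
finger_gap: 0.0104
```

Emit:
apply_moves(
  offset=[
    [0,0,0],
    [0,0,0],
    [0,0,0],
    [0,0,0],
    [0,0,0],
  ],
  angular=[
    [0,0,0],
    [0,0,0],
    [0,0,0],
    [0,0,0],
    [0,0,0],
  ],
  claw=[0,0.45,0.45,0.45,0.45],
)

```text
t: 54.85
position: [0.6932, -0.0827, 0.0373]
eef_rot: [3.141, -0.0, 0.055]
force: [-0.3, 0.6, 1.0]
finger_gap: 0.0384
```

Emit:
apply_moves(
  offset=[
    [0,0,-0.02],
    [0,0,-0.06],
    [0,0,-0.1],
    [0,0,-0.14],
    [0,0,-0.165],
    [0,0,-0.165],
    [0,0,-0.165],
  ],
  angular=[
    [0,0,0],
    [0,0,0],
    [0,0,0],
    [0,0,0],
    [0,0,0],
    [0,0,0],
    [0,0,0],
  ],
  claw=[0.45,0.45,0.45,0.45,0.45,0.45,0.45],
)

```text
t: 55.55
position: [0.6929, -0.0827, 0.2026]
eef_rot: [3.141, -0.001, 0.055]
force: [-0.4, 0.3, -0.3]
finger_gap: 0.0385
```

Run:
```python
from h import *
print(robot.get_obs()['position'],robot.get_obs()['eef_rot'])
tiles('t14',box=(.46,.60,-.07,.12))
im,d=np.load('pics/t14.npz').values(); save('scene','s14')
for n,f in(('top','t14'),('scene','s14')):
    z=np.load(f'pics/{f}.npz'); im,d=z['im'],z['d']; C=cloud(n,d)
    m=(C[...,0]>.58)&(C[...,0]<.76)&(abs(C[...,1]-.23)<.06)&(C[...,2]>.095)&(C[...,2]<.12)&(im.max(-1)<90)
    P=C[m]; q=P[:,:2]-P[:,:2].mean(0); v=np.linalg.svd(q,full_matrices=False)[2][0]; v*=np.sign(v[0]); t=q@v; w=q@[-v[1],v[0]]
    c=P[:,:2].mean(0); tm=(np.percentile(t,1)+np.percentile(t,99))/2; wm=(np.percentile(w,2)+np.percentile(w,98))/2
    print(n,m.sum(),'mid',(c+tm*v+wm*np.array([-v[1],v[0]])).round(4),'len',np.ptp(t).round(3),'wid',np.ptp(w).round(3),'yaw',np.degrees(np.arctan2(v[1],v[0])).round(1),'z',np.median(P[:,2]).round(4))
z=np.load('pics/t14.npz');a=cv2.resize(z['im'][125:265,140:340][...,::-1],(800,560),interpolation=cv2.INTER_CUBIC); cv2.imwrite('pics/v14.png',a)
```

```text
[ 0.6929411  -0.08266894  0.20263656] [ 3.14118498e+00 -6.75505276e-04  5.53655617e-02]
132 px [277. 187.] xy [0.5957 0.0375] [0.009 0.152] yaw -88.3 z 0.0519 tilt 56.0 val 183.0 4.5
1891 px [282. 211.] xy [0.5359 0.0209] [0.107 0.176] yaw -86.0 z 0.0229 tilt 0.0 val 208.0 15.9
top 157 mid [0.6641 0.2303] len 0.091 wid 0.015 yaw -11.9 z 0.1047
scene 86 mid [0.6714 0.2293] len 0.091 wid 0.012 yaw -12.1 z 0.1043
```

View pics/v14.png

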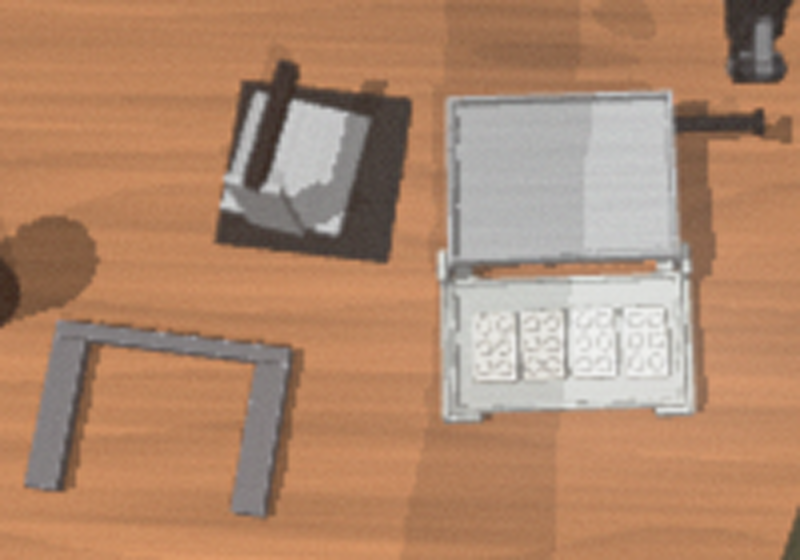

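The tray is down and the tiles lie flat and wells-up. The lifter handle's middle is at about (0.667,0.230) with yaw -12°. Next I move over the handle.

Emit:
apply_moves(
  offset=[
    [0,-0.015,0],
    [-0.001,-0.045,0],
    [-0.002,-0.082,0],
    [-0.003,-0.12,0],
    [-0.004,-0.16,0],
    [-0.005,-0.2,0],
    [-0.006,-0.24,0],
    [-0.0066,-0.275,0],
    [-0.0066,-0.303,0],
    [-0.0066,-0.3128,0],
  ],
  angular=[
    [0,0,-8],
    [0,0,-16],
    [0,0,-24],
    [0,0,-32],
    [0,0,-40],
    [0,0,-48],
    [0,0,-56],
    [0,0,-64],
    [0,0,-71],
    [0,0,-74.8],
  ],
  claw=[0.5,0.5,0.5,0.5,0.5,0.5,0.5,0.5,0.5,0.5],
  newtons=100,
)

```text
t: 56.65
position: [0.6665, 0.2343, 0.2006]
eef_rot: [-3.137, -0.002, 1.371]
force: [-0.0, 0.2, 0.8]
finger_gap: 0.0425
```

Emit:
apply_moves(
  offset=[
    [0,0,0],
    [0,0,0],
    [0,0,0],
    [0,0,0],
    [0,0,0],
  ],
  angular=[
    [0,0,0],
    [0,0,0],
    [0,0,0],
    [0,0,0],
    [0,0,0],
  ],
  claw=[0.5,0.5,0.5,0.5,0.5],
)

```text
t: 57.15
position: [0.6693, 0.2283, 0.2024]
eef_rot: [3.141, 0.001, 1.359]
force: [-0.4, 0.5, -0.9]
finger_gap: 0.0428
```

Run:
```python
from h import *
o=robot.get_obs(); print(o['position'],o['eef_rot'],o['joint_positions'].round(2))
plan(.669,.2293,.079,78)
```

```text
[0.66926527 0.22834452 0.20244585] [3.14124508e+00 6.19063038e-04 1.35927677e+00] [-0.07  0.92 -0.73  1.3   0.62  1.16  0.51]
off [0.001, -0.0005, 0.1234] ang [0.02, 0.04, -0.12]
```

Emit:
apply_moves(
  offset=[
    [0.001,0,0.02],
    [0.001,0,0.06],
    [0.001,0,0.09],
    [0.001,0,0.11],
    [0.001,0,0.12],
    [0.001,0,0.1235],
    [0.001,0,0.1235],
    [0.001,0,0.1235],
  ],
  angular=[
    [0,0,0],
    [0,0,0],
    [0,0,0],
    [0,0,0],
    [0,0,0],
    [0,0,0],
    [0,0,0],
    [0,0,0],
  ],
  claw=[0.5,0.5,0.5,0.5,0.5,0.5,0.5,0.5],
)

```text
t: 57.95
position: [0.67, 0.2309, 0.0804]
eef_rot: [3.14, -0.002, 1.361]
force: [-0.2, 0.7, 0.3]
finger_gap: 0.0424
```

Emit:
apply_moves(
  offset=[
    [0,0,0],
    [0,0,0],
    [0,0,0],
    [0,0,0],
    [0,0,0],
    [0,0,0],
    [0,0,0],
    [0,0,0],
    [0,0,0],
  ],
  angular=[
    [0,0,0],
    [0,0,0],
    [0,0,0],
    [0,0,0],
    [0,0,0],
    [0,0,0],
    [0,0,0],
    [0,0,0],
    [0,0,0],
  ],
  claw=[0,0,0,0,0,0,0,0,0],
)

```text
t: 58.85
position: [0.6698, 0.2308, 0.0802]
eef_rot: [3.14, -0.001, 1.361]
force: [-1.1, -0.6, 4.9]
finger_gap: 0.0124
```

Emit:
apply_moves(
  offset=[
    [0,0,-0.003],
    [0,0,-0.01],
    [0,0,-0.022],
    [0,0,-0.04],
    [0,0,-0.06],
    [0,0,-0.08],
    [0,0,-0.095],
    [0,0,-0.1],
    [0,0,-0.1],
    [0,0,-0.1],
  ],
  angular=[
    [0,0,0],
    [0,0,0],
    [0,0,0],
    [0,0,0],
    [0,0,0],
    [0,0,0],
    [0,0,0],
    [0,0,0],
    [0,0,0],
    [0,0,0],
  ],
  claw=[0,0,0,0,0,0,0,0,0,0],
)

```text
t: 59.85
position: [0.6687, 0.23, 0.1782]
eef_rot: [-3.141, 0.001, 1.361]
force: [0.8, 0.2, -1.8]
finger_gap: 0.012
```

Run:
```python
from h import *
o=robot.get_obs(); p=o['position']; print(p,o['eef_rot'],o['finger_gap'],o['force'],o['ft_torque'])
u,v=proj('scene',p).astype(int); im,d=save('scene','s15'); save('top','t15')
cv2.imwrite('pics/v15.png',cv2.resize(im[v-45:v+60,u-60:u+60][...,::-1],None,fx=5.5,fy=5.5,interpolation=cv2.INTER_CUBIC)); print(u-60,v-45)
```

```text
[0.66871703 0.2299861  0.17816964] [-3.14065934e+00  1.25528587e-03  1.36114479e+00] 0.012032352111048443 [ 0.81058609  0.23040986 -1.77672009] [ 0.01381184 -0.05904715 -0.01617852]
311 163
```

View pics/v15.png

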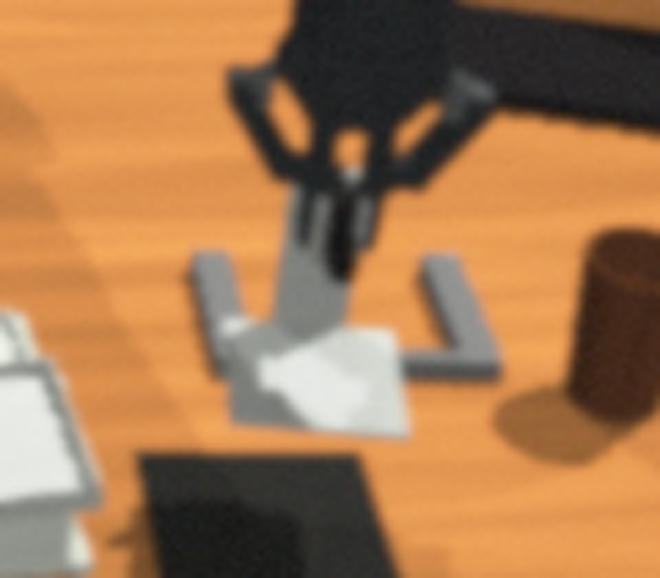

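The lifter is held level, with blade front corners at crop (410,436) and (232,424). I'll compute its pose relative to the TCP.

Run:
```python
from h import *
z=np.load('pics/s15.npz'); im,d=z['im'],z['d']; C=cloud('scene',d)
W=lambda x,y,h: at_z('scene',311+(x+.5)/5.5-.5,163+(y+.5)/5.5-.5,h)
for h in(.103,):
    a,b=W(410,433,h),W(232,421,h); print('front edge',a,b,np.linalg.norm(a-b),'mid',(a+b)/2,'yaw',np.degrees(np.arctan2(a[1]-b[1],a[0]-b[0]))-90)
# blade plane
m=np.zeros(d.shape,bool); m[225:241,356:384]=True; m&=(abs(C[...,2]-.1)<.02)
P=C[m]; A=np.c_[P[:,0]-.69,P[:,1]-.22,np.ones(len(P))]; k,res,_,_=np.linalg.lstsq(A,P[:,2],rcond=None); print('blade plane dz/dx,dz/dy,z',k.round(4),len(P),P.min(0).round(3),P.max(0).round(3))
z=np.load('pics/t15.npz'); im,d=z['im'],z['d']; C=cloud('top',d)
m=(abs(C[...,2]-.104)<.012)&(C[...,0]>.6)&(C[...,0]<.78)&(abs(C[...,1]-.22)<.08)&(im.min(-1)>80)
P=C[m]; A=np.c_[P[:,0]-.69,P[:,1]-.22,np.ones(len(P))]; k,_,_,_=np.linalg.lstsq(A,P[:,2],rcond=None); r=cv2.minAreaRect(P[:,:2].astype(np.float32)); print('top blade',len(P),k.round(4),r)
```

```text
front edge [0.72387998 0.2636949  0.103     ] [0.70739076 0.17672766 0.103     ] 0.08851664591283631 mid [0.71563537 0.22021128 0.103     ] yaw -10.7359972585065
blade plane dz/dx,dz/dy,z [0.0016 0.0025 0.1027] 444 [0.637 0.185 0.099] [0.72  0.279 0.106]
top blade 574 [-0.0264  0.01    0.1026] ((0.6620543003082275, 0.23134776949882507), (0.09142178297042847, 0.08871257305145264), 79.38981628417969)
```

Run:
```python
from h import *
z=np.load('pics/t15.npz'); g=z['im'].mean(-1).astype(np.float32); zz=z['d']
y=np.radians(-12.0); ex=np.array([np.cos(y),np.sin(y),0]); ey=np.array([-np.sin(y),np.cos(y),0]); T=np.array([.6687,.23,.104])
for lat in(-.032,-.022,.022,.032):
    t=np.arange(.02,.07,.0025); uv=proj('top',T+t[:,None]*ex+lat*ey).astype(np.float32)
    v=cv2.remap(g,uv[:,0],uv[:,1],cv2.INTER_LINEAR).ravel(); dd=cv2.remap(zz,uv[:,0],uv[:,1],cv2.INTER_NEAREST).ravel()
    print(lat,list(zip((t*1000).round(1).tolist(),v.astype(int).tolist(),dd.round(2).tolist())))
o=robot.get_obs()
```

```text
-0.032 [(20.0, 119, 1.149999976158142), (22.5, 108, 1.1399999856948853), (25.0, 93, 1.1399999856948853), (27.5, 85, 0.6000000238418579), (30.0, 86, 0.5899999737739563), (32.5, 88, 0.5899999737739563), (35.0, 88, 0.5899999737739563), (37.5, 88, 0.5899999737739563), (40.0, 90, 0.5899999737739563), (42.5, 93, 0.5899999737739563), (45.0, 93, 0.5799999833106995), (47.5, 91, 0.5799999833106995), (50.0, 92, 0.5799999833106995), (52.5, 93, 0.5799999833106995), (55.0, 94, 0.5799999833106995), (57.5, 91, 0.5799999833106995), (60.0, 92, 0.5799999833106995), (62.5, 93, 0.5799999833106995), (65.0, 93, 0.5799999833106995), (67.5, 93, 0.5799999833106995)]
-0.022 [(20.0, 142, 1.1399999856948853), (22.5, 115, 1.1399999856948853), (25.0, 111, 1.1399999856948853), (27.5, 112, 1.1399999856948853), (30.0, 108, 1.1399999856948853), (32.5, 95, 0.6100000143051147), (35.0, 86, 0.6000000238418579), (37.5, 87, 0.6000000238418579), (40.0, 90, 0.6000000238418579), (42.5, 91, 0.5899999737739563), (45.0, 91, 0.5899999737739563), (47.5, 92, 0.5899999737739563), (50.0, 93, 0.5899999737739563), (52.5, 93, 0.589999973
[... 703 characters left out ...]
, 0.949999988079071), (67.5, 51, 0.9399999976158142)]
0.032 [(20.0, 53, 1.0399999618530273), (22.5, 52, 1.0399999618530273), (25.0, 55, 1.0399999618530273), (27.5, 55, 1.0399999618530273), (30.0, 49, 1.0399999618530273), (32.5, 47, 1.0399999618530273), (35.0, 52, 0.9900000095367432), (37.5, 51, 0.9900000095367432), (40.0, 50, 0.9900000095367432), (42.5, 50, 0.9800000190734863), (45.0, 50, 0.9800000190734863), (47.5, 45, 0.9700000286102295), (50.0, 45, 0.9800000190734863), (52.5, 49, 0.9700000286102295), (55.0, 51, 0.9700000286102295), (57.5, 50, 0.9599999785423279), (60.0, 52, 0.9300000071525574), (62.5, 46, 0.9300000071525574), (65.0, 48, 0.9300000071525574), (67.5, 49, 0.9300000071525574)]
```

Both estimates agree that the TCP sits at lifter x ≈ -6 mm, with the blade underside 77 mm below the TCP. I'll move to the pre-insertion point, high and behind the carrier.

Emit:
apply_moves(
  offset=[
    [-0.01,-0.008,0],
    [-0.032,-0.025,0],
    [-0.062,-0.049,0],
    [-0.097,-0.076,0],
    [-0.132,-0.104,0],
    [-0.167,-0.132,0],
    [-0.202,-0.159,0],
    [-0.232,-0.183,0],
    [-0.254,-0.2,0],
    [-0.2641,-0.2081,0],
  ],
  angular=[
    [0,0,-1],
    [0,0,-3],
    [0,0,-5],
    [0,0,-7],
    [0,0,-9],
    [0,0,-11],
    [0,0,-13],
    [0,0,-14.5],
    [0,0,-15.2],
    [0,0,-15.2],
  ],
  claw=[0,0,0,0,0,0,0,0,0,0],
)

```text
t: 60.95
position: [0.4079, 0.0131, 0.1785]
eef_rot: [-3.138, 0.002, 1.625]
force: [-0.3, -0.2, -1.4]
finger_gap: 0.0122
```

Emit:
apply_moves(
  offset=[
    [0,0,0],
    [0,0,0],
    [0,0,0],
    [0,0,0],
    [0,0,0],
  ],
  angular=[
    [0,0,0],
    [0,0,0],
    [0,0,0],
    [0,0,0],
    [0,0,0],
  ],
  claw=[0,0,0,0,0],
)

```text
t: 61.45
position: [0.4113, 0.0162, 0.1789]
eef_rot: [3.141, -0.001, 1.627]
force: [0.5, -0.3, -2.7]
finger_gap: 0.0122
```

Run:
```python
from h import *
o=robot.get_obs(); print(o['position'],o['eef_rot'],o['finger_gap'],o['joint_positions'].round(2))
plan(.4102,.0149,.083,93.2)
```

```text
[0.4112886  0.0162306  0.17894214] [ 3.14095934e+00 -6.29319198e-04  1.62691621e+00] 0.012212198471204319 [ 0.36  0.63 -0.81  2.22  0.81  0.62  0.58]
off [-0.0013, -0.0012, 0.0959] ang [0.04, -0.04, 0.02]
```

Emit:
apply_moves(
  offset=[
    [-0.001,-0.001,0.01],
    [-0.001,-0.001,0.03],
    [-0.001,-0.001,0.055],
    [-0.001,-0.001,0.075],
    [-0.001,-0.001,0.088],
    [-0.001,-0.001,0.094],
    [-0.001,-0.001,0.096],
    [-0.001,-0.001,0.096],
    [-0.001,-0.001,0.096],
    [-0.001,-0.001,0.096],
  ],
  angular=[
    [0,0,0],
    [0,0,0],
    [0,0,0],
    [0,0,0],
    [0,0,0],
    [0,0,0],
    [0,0,0],
    [0,0,0],
    [0,0,0],
    [0,0,0],
  ],
  claw=[0,0,0,0,0,0,0,0,0,0],
)

```text
t: 62.45
position: [0.41, 0.0145, 0.0833]
eef_rot: [3.141, -0.0, 1.626]
force: [0.0, 0.3, -2.1]
finger_gap: 0.0127
```

Run:
```python
from h import *
o=robot.get_obs(); p=o['position']; print(p,o['eef_rot'],o['finger_gap'],o['force'])
im,d=save('scene','s16'); im2,d2=save('top','t16')
C=cloud('scene',d)
m=(abs(C[...,0]-.43)<.045)&(abs(C[...,1]-p[1])<.045)&(C[...,2]<.025)&(C[...,2]>-.01)
P=C[m]; A=np.c_[P[:,0]-.43,P[:,1]-p[1],np.ones(len(P))]; print('blade plane',np.linalg.lstsq(A,P[:,2],rcond=None)[0].round(4),len(P))
u,v=proj('scene',p).astype(int); print(u-50,v-30)
cv2.imwrite('pics/v16.png',cv2.resize(im[v-30:v+60,u-50:u+50][...,::-1],None,fx=6,fy=6,interpolation=cv2.INTER_CUBIC))
```

```text
[0.41004987 0.01449221 0.08333089] [ 3.14060452e+00 -1.61780480e-04  1.62607452e+00] 0.012679231022903283 [ 0.0242894   0.30983678 -2.13191146]
blade plane [-0.0139  0.0146  0.008 ] 320
234 163
```

View pics/v16.png

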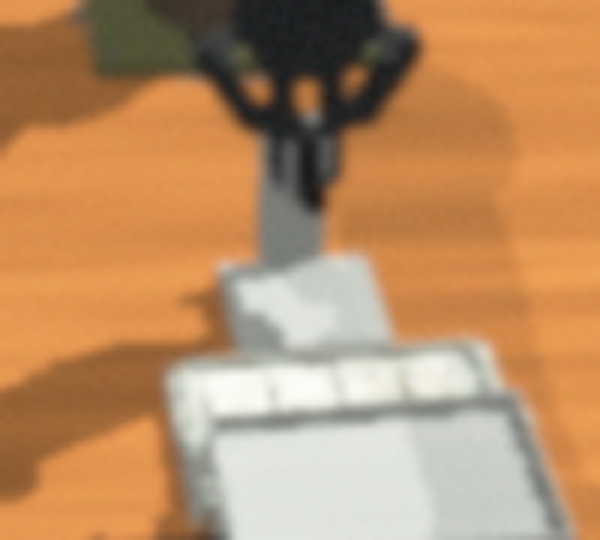

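Run:
```python
from h import *
y=np.radians(3.2); ex=np.array([np.cos(y),np.sin(y),0]); ey=np.array([-np.sin(y),np.cos(y),0])
c=np.array([.537,.022,0]); T=np.array([.4100,.0145,0])+.006*ex
for nm,o,pts in(('carrier rear rim L,R',c+[0,0,.026],[(-.048,-.083),(-.048,.083)]),('blade rear L,R',T+[0,0,.009],[(-.052,-.045),(-.052,.045)]),('blade front',T+[0,0,.009],[(.042,-.045),(.042,.045)])):
    for a,b in pts: print(nm,((proj('scene',o+a*ex+b*ey)-[234,163])*6).round(0))
z=np.load('pics/t16.npz'); g=z['im'].astype(int)
# top: carrier rim edges profile along tipper y at z=.026, at carrier x=0
for xx in(-.03,.0,.03):
    for sgn in(-1,1):
        t=np.arange(.074,.1,.002); uv=proj('top',c+[0,0,.024]+xx*ex+sgn*t[:,None]*ey).astype(np.float32)
        print(xx,sgn,cv2.remap(g.mean(-1).astype(np.float32),uv[:,0],uv[:,1],cv2.INTER_LINEAR).ravel().astype(int))
t=np.arange(-.06,-.03,.002)
for yy in(-.05,.0,.05):
    uv=proj('top',c+[0,0,.026]+t[:,None]*ex+yy*ey).astype(np.float32); print('rear',yy,cv2.remap(g.mean(-1).astype(np.float32),uv[:,0],uv[:,1],cv2.INTER_LINEAR).ravel().astype(int))
```

```text
carrier rear rim L,R [175. 357.]
carrier rear rim L,R [471. 336.]
blade rear L,R [216. 259.]
blade rear L,R [364. 249.]
blade front [235. 346.]
blade front [392. 335.]
-0.03 -1 [77 80 80 78 74 82 86 85 84 85 85 85 85 84]
-0.03 1 [199 192 174 151 182 181 173 192 176 151 127 123 123 125]
0.0 -1 [80 81 81 83 82 80 79 82 84 86 86 85 84 84]
0.0 1 [202 197 182 164 170 169 169 175 178 164 134 133 133 132]
0.03 -1 [76 78 80 81 81 82 82 83 82 81 82 85 85 86]
0.03 1 [203 195 165 146 164 173 172 158 169 157 132 126 125 126]
rear -0.05 [81 84 84 80 82 83 82 81 83 87 84 85 84 79 79]
rear 0.0 [83 84 84 85 86 87 88 89 87 87 88 89 86 86 88]
rear 0.05 [93 94 95 96 94 94 93 92 90 91 94 92 92 94 94]
```

The projected blade and carrier corners match the picture to within a pixel, so the blade is lined up. I'll slide it in.

Emit:
apply_moves(
  offset=[
    [0,0.003,0],
    [0,0.01,0],
    [0,0.02,0],
    [0,0.031,0],
    [0,0.042,0],
    [0,0.053,0],
    [0,0.064,0],
    [0,0.074,0],
    [0,0.083,0],
    [0,0.09,0],
  ],
  angular=[
    [0,0,0],
    [0,0,0],
    [0,0,0],
    [0,0,0],
    [0,0,0],
    [0,0,0],
    [0,0,0],
    [0,0,0],
    [0,0,0],
    [0,0,0],
  ],
  claw=[0,0,0,0,0,0,0,0,0,0],
)

```text
t: 63.55
position: [0.5002, 0.0193, 0.083]
eef_rot: [3.141, -0.0, 1.626]
force: [0.1, -0.1, -0.8]
finger_gap: 0.0119
```

Emit:
apply_moves(
  offset=[
    [0,0.005,0],
    [0,0.01,0],
    [0,0.016,0],
    [0,0.022,0],
    [0,0.026,0],
    [0,0.029,0],
    [0,0.03,0],
    [0,0.03,0],
    [0,0.03,0],
  ],
  angular=[
    [0,0,0],
    [0,0,0],
    [0,0,0],
    [0,0,0],
    [0,0,0],
    [0,0,0],
    [0,0,0],
    [0,0,0],
    [0,0,0],
  ],
  claw=[0,0,0,0,0,0,0,0,0],
)

```text
t: 64.45
position: [0.5292, 0.021, 0.0829]
eef_rot: [-3.141, 0.0, 1.626]
force: [-0.5, -0.5, -1.6]
finger_gap: 0.012
```

Run:
```python
from h import *
o=robot.get_obs(); p=o['position']; print(p,o['eef_rot'],o['finger_gap'],o['force'])
z0=np.load('pics/s14.npz')['im'].astype(int); im,d=save('scene','s17')
# carrier shift check: front rim/tray unaffected; compare rows of tiles between s14 and now by phase correlation in the carrier's tile strip
a=z0[218:232,262:320].mean(-1).astype(np.float32); b=im[218:232,262:320].astype(np.float32).mean(-1).astype(np.float32)
print(abs(a-b).mean(axis=0).astype(int))
```

```text
[0.52921069 0.02100629 0.08291784] [-3.14121085e+00  1.88436126e-04  1.62645532e+00] 0.012017657718429251 [-0.4810033  -0.4543156  -1.62891678]
[ 0  1  1  1  1  1  1  2  1  3  5  7 10 17 28 40 43 39 39 38 32 28 27 26
 23 21 19 18 14  9  7  5  3  2  1  0  0  1  1  1  1  1  0  1  0  1  1  0
  0  0  1  1  1  3  6  8  5  3]
```

Emit:
apply_moves(
  offset=[
    [0,0,-0.002],
    [0,0,-0.004],
    [0,0,-0.006],
    [0,0,-0.008],
    [0,0,-0.01],
    [0,0,-0.012],
    [0,0,-0.015],
    [0,0,-0.018],
    [0,0,-0.022],
    [0,0,-0.026],
  ],
  angular=[
    [0,0,0],
    [0,0,0],
    [0,0,0],
    [0,0,0],
    [0,0,0],
    [0,0,0],
    [0,0,0],
    [0,0,0],
    [0,0,0],
    [0,0,0],
  ],
  claw=[0,0,0,0,0,0,0,0,0,0],
)

```text
t: 65.5
position: [0.5295, 0.0211, 0.1093]
eef_rot: [3.142, 0.0, 1.626]
force: [-0.2, 0.6, -3.8]
finger_gap: 0.0122
```

Emit:
apply_moves(
  offset=[
    [0,0,-0.005],
    [0,0,-0.012],
    [0,0,-0.021],
    [0,0,-0.031],
    [0,0,-0.041],
    [0,0,-0.051],
    [0,0,-0.06],
    [0,0,-0.067],
    [0,0,-0.07],
    [0,0,-0.07],
  ],
  angular=[
    [0,0,0],
    [0,0,0],
    [0,0,0],
    [0,0,0],
    [0,0,0],
    [0,0,0],
    [0,0,0],
    [0,0,0],
    [0,0,0],
    [0,0,0],
  ],
  claw=[0,0,0,0,0,0,0,0,0,0],
)

```text
t: 66.5
position: [0.5297, 0.021, 0.1793]
eef_rot: [3.141, 0.0, 1.626]
force: [0.5, 0.4, -4.7]
finger_gap: 0.0121
```

Run:
```python
from h import *
o=robot.get_obs(); p=o['position']; print(o['t'],p,o['eef_rot'],o['finger_gap'],o['force'],o['ft_torque'])
im,d=save('scene','s18'); C=cloud('scene',d); im2,d2=save('top','t18')
m=(abs(C[...,0]-.54)<.06)&(abs(C[...,1]-.022)<.09)&(C[...,2]<.14)&(C[...,2]>.09)&(im.min(-1)>120)
P=C[m]; A=np.c_[P[:,0]-.537,P[:,1]-.022,np.ones(len(P))]; print('load plane',np.linalg.lstsq(A,P[:,2],rcond=None)[0].round(4),len(P),P.min(0),P.max(0))
u,v=proj('scene',p).astype(int); print(u-55,v-40)
cv2.imwrite('pics/v18.png',cv2.resize(im[v-40:v+60,u-55:u+55][...,::-1],None,fx=6,fy=6,interpolation=cv2.INTER_CUBIC))
```

```text
66.5 [0.52968167 0.02104925 0.1793366 ] [3.14093114e+00 7.00743010e-05 1.62614179e+00] 0.012075574326167246 [ 0.48935037  0.38273677 -4.74976496] [-0.02418846 -0.01583441  0.00518057]
load plane [-0.0366 -0.0044  0.1129] 1047 [ 0.48111096 -0.06026615  0.10404047] [0.59059863 0.10989728 0.13947461]
235 146
```

View pics/v18.png

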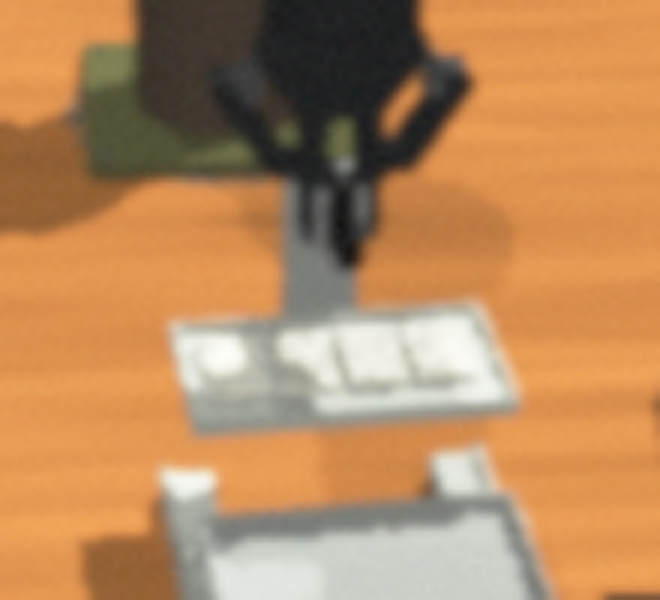

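The carrier is level on the blade with all four tiles. I'll measure where it sits relative to the TCP and recheck the stand's pose.

Run:
```python
from h import *
W=lambda x,y,h: at_z('scene',235+(x+.5)/6-.5,146+(y+.5)/6-.5,h)
q=[W(172,325,.113),W(482,303,.113),W(520,402,.113),W(195,422,.113)]
c=np.mean(q,0); print('carrier corners',np.round(q,4).tolist()); print('centre',c.round(4),'rear mid',((q[0]+q[1])/2).round(4),'yaw',np.degrees(np.arctan2(*(q[1]-q[0])[[1,0]]))-90, np.linalg.norm(q[1]-q[0]),np.linalg.norm(q[2]-q[1]))
z=np.load('pics/t14.npz'); im,d=z['im'],z['d']; C=cloud('top',d); i=im.astype(int)
X=np.zeros(d.shape,np.uint8); X[195:262,140:220]=((i.max(-1)-i.min(-1)<22)[195:262,140:220])
n,l,s,_=cv2.connectedComponentsWithStats(X); k=1+np.argmax(s[1:,4]); pts=np.argwhere(l==k)[:,::-1]
Q=np.array([at_z('top',u,v,.016)[:2] for u,v in pts]).astype(np.float32); r=cv2.minAreaRect(Q); print('stand',len(Q),r)
for nm in('top','scene'):
    b=cv2.boxPoints(r); 
# scene
z=np.load('pics/s14.npz'); im,d=z['im'],z['d']; i=im.astype(int); C=cloud('scene',d)
X=((i.max(-1)-i.min(-1)<30)&(abs(C[...,0]-.48)<.1)&(abs(C[...,1]-.31)<.12)&(C[...,2]>.009)).astype(np.uint8)
n,l,s,_=cv2.connectedComponentsWithStats(X); k=1+np.argmax(s[1:,4]); pts=np.argwhere(l==k)[:,::-1]
Q=np.array([at_z('scene',u,v,.016)[:2] for u,v in pts]).astype(np.float32); print('scene stand',len(Q),cv2.minAreaRect(Q))
```

```text
carrier corners [[0.4935, -0.0617, 0.113], [0.4821, 0.1059, 0.113], [0.5813, 0.1094, 0.113], [0.5879, -0.0549, 0.113]]
centre [0.5362 0.0247 0.113 ] rear mid [0.4878 0.0221 0.113 ] yaw 3.8620804388325354 0.16805646051953593 0.09921662443187199
stand 913 ((0.4753919243812561, 0.31161734461784363), (0.17214444279670715, 0.12133535742759705), 84.39871978759766)
scene stand 184 ((0.5053716897964478, 0.37057387828826904), (0.07418663799762726, 0.14434756338596344), 50.24738693237305)
```

Emit:
apply_moves(
  offset=[
    [0.0005,0,0],
    [0.0025,-0.0005,0],
    [0.008,-0.0015,0],
    [0.017,-0.003,0],
    [0.0305,-0.0055,0],
    [0.048,-0.0085,0],
    [0.069,-0.012,0],
    [0.093,-0.016,0],
    [0.1195,-0.021,0],
    [0.147,-0.0255,0],
  ],
  angular=[
    [0,0,0],
    [0,0,0],
    [0,0,0],
    [0,0,0],
    [0,0,0],
    [0,0,0],
    [0,0,0],
    [0,0,0],
    [0,0,0],
    [0,0,0],
  ],
  claw=[0,0,0,0,0,0,0,0,0,0],
)

```text
t: 67.6
position: [0.4949, 0.1686, 0.1791]
eef_rot: [3.142, -0.001, 1.627]
force: [-0.7, -0.2, -4.2]
finger_gap: 0.0121
```

Emit:
apply_moves(
  offset=[
    [0.027,-0.005,0],
    [0.0535,-0.0095,0],
    [0.0775,-0.0135,0],
    [0.099,-0.017,0],
    [0.1165,-0.0205,0],
    [0.13,-0.0225,0],
    [0.139,-0.024,0],
    [0.144,-0.025,0],
    [0.1465,-0.0255,0],
    [0.1465,-0.0255,0],
  ],
  angular=[
    [0,0,0.4],
    [0,0,1.2],
    [0,0,2.2],
    [0,0,3.4],
    [0,0,4.6],
    [0,0,5.8],
    [0,0,6.8],
    [0,0,7.6],
    [0,0,8],
    [0,0,8.2],
  ],
  claw=[0,0,0,0,0,0,0,0,0,0],
)

```text
t: 68.6
position: [0.4622, 0.3111, 0.1789]
eef_rot: [3.142, 0.0, 1.483]
force: [-0.5, -0.3, -4.8]
finger_gap: 0.0121
```

Emit:
apply_moves(
  offset=[
    [0,0,0],
    [0,0,0],
    [0,0,0],
    [0,0,0],
  ],
  angular=[
    [0,0,0],
    [0,0,0],
    [0,0,0],
    [0,0,0],
  ],
  claw=[0,0,0,0],
)

```text
t: 69.0
position: [0.4624, 0.3109, 0.1789]
eef_rot: [3.142, 0.0, 1.483]
force: [-0.4, -0.4, -4.3]
finger_gap: 0.0121
```

Run:
```python
from h import *
o=robot.get_obs(); p=o['position']; print(o['t'],p,o['eef_rot'],o['finger_gap'],o['force'])
plan(.4623,.3112,.083,85)
im,d=save('scene','s19'); save('top','t19'); C=cloud('scene',d)
m=(abs(C[...,0]-.47)<.07)&(abs(C[...,1]-.312)<.1)&(C[...,2]<.14)&(C[...,2]>.1)&(im.min(-1)>110)
X=m.astype(np.uint8); n,l,s,_=cv2.connectedComponentsWithStats(X); k=1+np.argmax(s[1:,4]); pts=np.argwhere(l==k)[:,::-1]
Q=np.array([at_z('scene',u,v,.113)[:2] for u,v in pts]).astype(np.float32); print('carrier',len(Q),cv2.minAreaRect(Q))
```

```text
69.0 [0.46242784 0.31092867 0.17891484] [3.14158037e+00 2.29655849e-04 1.48267819e+00] 0.012088768699391558 [-0.42155003 -0.40188231 -4.26533447]
off [0.0003, -0.0002, 0.0959] ang [0.0, 0.01, -0.05]
carrier 953 ((0.44777125120162964, 0.31548619270324707), (0.17138902842998505, 0.1678256094455719), 83.16832733154297)
```

Emit:
apply_moves(
  offset=[
    [0,0,0.002],
    [0,0,0.008],
    [0,0,0.018],
    [0,0,0.03],
    [0,0,0.043],
    [0,0,0.055],
    [0,0,0.064],
    [0,0,0.071],
    [0,0,0.076],
    [0,0,0.079],
  ],
  angular=[
    [0,0,0],
    [0,0,0],
    [0,0,0],
    [0,0,0],
    [0,0,0],
    [0,0,0],
    [0,0,0],
    [0,0,0],
    [0,0,0],
    [0,0,0],
  ],
  claw=[0,0,0,0,0,0,0,0,0,0],
)

```text
t: 70.1
position: [0.4623, 0.3113, 0.0996]
eef_rot: [3.142, 0.0, 1.483]
force: [0.2, 0.2, -4.0]
finger_gap: 0.0123
```

Emit:
apply_moves(
  offset=[
    [0,0,0.002],
    [0,0,0.004],
    [0,0,0.006],
    [0,0,0.008],
    [0,0,0.01],
    [0,0,0.012],
    [0,0,0.014],
    [0,0,0.016],
    [0,0,0.0165],
    [0,0,0.0165],
  ],
  angular=[
    [0,0,0],
    [0,0,0],
    [0,0,0],
    [0,0,0],
    [0,0,0],
    [0,0,0],
    [0,0,0],
    [0,0,0],
    [0,0,0],
    [0,0,0],
  ],
  claw=[0,0,0,0,0,0,0,0,0,0],
)

```text
t: 71.1
position: [0.4623, 0.3113, 0.0834]
eef_rot: [3.142, 0.0, 1.483]
force: [0.6, -0.3, -2.1]
finger_gap: 0.012
```

Run:
```python
from h import *
o=robot.get_obs(); p=o['position']; print(o['t'],p,o['eef_rot'],o['finger_gap'],o['force'])
im,d=save('scene','s20'); C=cloud('scene',d); save('top','t20')
m=(abs(C[...,0]-.49)<.035)&(abs(C[...,1]-.312)<.07)&(C[...,2]<.05)&(C[...,2]>0)
P=C[m]; A=np.c_[P[:,0]-.4694,P[:,1]-.312,np.ones(len(P))]; print('plane',np.linalg.lstsq(A,P[:,2],rcond=None)[0].round(4),len(P))
```

```text
71.1 [0.46229003 0.31131597 0.08342881] [3.14156174e+00 1.82687192e-05 1.48319761e+00] 0.011987967178174968 [ 0.62846378 -0.28102058 -2.11578922]
plane [-0.1622  0.0078  0.0258] 593
```

The wrist load dropped from 4 N to 2 N, so the carrier is resting on the rails. I'll withdraw the lifter.

Emit:
apply_moves(
  offset=[
    [0,-0.003,0],
    [0,-0.01,0],
    [0,-0.022,0],
    [0,-0.036,0],
    [0,-0.052,0],
    [0,-0.068,0],
    [0,-0.084,0],
    [0,-0.099,0],
    [0,-0.111,0],
    [0,-0.12,0],
  ],
  angular=[
    [0,0,0],
    [0,0,0],
    [0,0,0],
    [0,0,0],
    [0,0,0],
    [0,0,0],
    [0,0,0],
    [0,0,0],
    [0,0,0],
    [0,0,0],
  ],
  claw=[0,0,0,0,0,0,0,0,0,0],
)

```text
t: 72.2
position: [0.341, 0.3221, 0.0837]
eef_rot: [-3.141, -0.0, 1.485]
force: [-0.3, -0.6, -2.4]
finger_gap: 0.0119
```

Emit:
apply_moves(
  offset=[
    [0,-0.004,0],
    [0,-0.006,-0.01],
    [0,-0.006,-0.03],
    [0,-0.006,-0.055],
    [0,-0.006,-0.08],
    [0,-0.006,-0.1],
    [0,-0.006,-0.11],
    [0,-0.006,-0.116],
    [0,-0.006,-0.116],
  ],
  angular=[
    [0,0,0],
    [0,0,0],
    [0,0,0],
    [0,0,0],
    [0,0,0],
    [0,0,0],
    [0,0,0],
    [0,0,0],
    [0,0,0],
  ],
  claw=[0,0,0,0,0,0,0,0,0],
)

```text
t: 73.1
position: [0.3371, 0.3222, 0.1998]
eef_rot: [3.141, -0.0, 1.483]
force: [-0.3, 0.1, -2.2]
finger_gap: 0.0124
```

Run:
```python
from h import *
o=robot.get_obs(); p=o['position']; print(o['t'],p,o['eef_rot'],o['finger_gap'],o['force'])
im,d=save('top','t21'); i=im.astype(int); C=cloud('top',d)
X=((i.min(-1)>140)&(i.max(-1)-i.min(-1)<40)&(abs(C[...,0]-.47)<.08)&(abs(C[...,1]-.312)<.11)&(C[...,2]<.04)).astype(np.uint8)
n,l,s,_=cv2.connectedComponentsWithStats(cv2.morphologyEx(X,cv2.MORPH_CLOSE,np.ones((5,5)))); k=1+np.argmax(s[1:,4]); pts=np.argwhere((l==k))[:,::-1]
Q=np.array([at_z('top',u,v,.024)[:2] for u,v in pts]).astype(np.float32); print('carrier',len(Q),cv2.minAreaRect(Q),np.median(C[l==k][:,2]))
plan(.672,.2215,p[2],83);
```

```text
73.1 [0.33705246 0.32221447 0.19980244] [ 3.14102331e+00 -3.67707902e-04  1.48260198e+00] 0.012364952662956313 [-0.26051882  0.0508342  -2.18298108]Traceback (most recent call last):
  File "<stdin>", line 5, in <module>
    return _wrapfunc(a, 'argmax', axis=axis, out=out, **kwds)
    return bound(*args, **kwds)
ValueError: attempt to get argmax of an empty sequence
```

Emit:
apply_moves(
  offset=[
    [-0.002,0.01,0],
    [-0.008,0.035,0],
    [-0.016,0.072,0],
    [-0.026,0.115,0],
    [-0.036,0.16,0],
    [-0.047,0.207,0],
    [-0.057,0.251,0],
    [-0.066,0.291,0],
    [-0.073,0.32,0],
    [-0.0755,0.333,0],
  ],
  angular=[
    [0,0,0],
    [0,0,0.5],
    [0,0,1],
    [0,0,1.5],
    [0,0,2],
    [0,0,2],
    [0,0,2],
    [0,0,2],
    [0,0,2],
    [0,0,2],
  ],
  claw=[0,0,0,0,0,0,0,0,0,0],
)

```text
t: 74.15
position: [0.6653, 0.2136, 0.197]
eef_rot: [3.142, 0.003, 1.443]
force: [-0.4, 0.7, -2.0]
finger_gap: 0.0125
```

Emit:
apply_moves(
  offset=[
    [0,0,0],
    [0,0,0],
    [0,0,0],
    [0,0,0.01],
    [0,0,0.03],
    [0,0,0.055],
    [0,0,0.08],
    [0,0,0.095],
    [0,0,0.1],
    [0,0,0.1],
  ],
  angular=[
    [0,0,0],
    [0,0,0],
    [0,0,0],
    [0,0,0],
    [0,0,0],
    [0,0,0],
    [0,0,0],
    [0,0,0],
    [0,0,0],
    [0,0,0],
  ],
  claw=[0,0,0,0,0,0,0,0,0,0],
)

```text
t: 75.15
position: [0.6615, 0.2181, 0.099]
eef_rot: [-3.141, 0.0, 1.449]
force: [0.3, 0.1, -1.2]
finger_gap: 0.0123
```

Run:
```python
from h import *
o=robot.get_obs(); p=o['position']; print(o['t'],p,o['eef_rot'],o['finger_gap'],o['force'])
plan(.662,.2177,.0803,83)
im,d=save('top','t22'); C=cloud('top',d); i=im.astype(int)
y=np.radians(-5); ex=np.array([np.cos(y),np.sin(y),0]); ey=np.array([-np.sin(y),np.cos(y),0]); c=np.array([.4694,.3121,.016])
m=(i.min(-1)>120)&(abs(C[...,0]-.47)<.09)&(abs(C[...,1]-.312)<.12)&(C[...,2]<.05); print(m.sum())
if m.sum()>50:
    P=np.array([at_z('top',u,v,.024) for v,u in np.argwhere(m)]); r=cv2.minAreaRect(P[:,:2].astype(np.float32)); print(r,np.median(C[m][:,2]))
```

```text
75.15 [0.66151917 0.21810784 0.09904747] [-3.14089380e+00  3.37468664e-04  1.44877836e+00] 0.01233932913929296 [ 0.29686573  0.14904415 -1.20811227]
off [-0.0003, 0.0005, 0.0187] ang [-0.04, 0.02, 0.01]
2289
((0.47450223565101624, 0.3123505115509033), (0.17205825448036194, 0.11921359598636627), 84.26090240478516) 0.021257300400784773
```

Emit:
apply_moves(
  offset=[
    [0,0,0.004],
    [0,0,0.009],
    [0,0,0.013],
    [0,0,0.016],
    [0,0,0.018],
    [0,0,0.019],
    [0,0,0.019],
    [0,0,0.019],
  ],
  angular=[
    [0,0,0],
    [0,0,0],
    [0,0,0],
    [0,0,0],
    [0,0,0],
    [0,0,0],
    [0,0,0],
    [0,0,0],
  ],
  claw=[0,0,0,0,0,0,0,0],
)

```text
t: 76.0
position: [0.662, 0.218, 0.0806]
eef_rot: [3.141, -0.0, 1.448]
force: [-0.1, 0.0, -0.8]
finger_gap: 0.0118
```

Emit:
apply_moves(
  offset=[
    [0,0,0],
    [0,0,0],
    [0,0,0],
    [0,0,0],
    [0,0,-0.01],
    [0,0,-0.03],
    [0,0,-0.06],
    [0,0,-0.09],
    [0,0,-0.12],
    [0,0,-0.14],
  ],
  angular=[
    [0,0,0],
    [0,0,0],
    [0,0,0],
    [0,0,0],
    [0,0,0],
    [0,0,0],
    [0,0,0],
    [0,0,0],
    [0,0,0],
    [0,0,0],
  ],
  claw=[0.5,0.5,0.5,0.5,0.5,0.5,0.5,0.5,0.5,0.5],
)

```text
t: 77.0
position: [0.6625, 0.2188, 0.224]
eef_rot: [3.139, -0.002, 1.448]
force: [0.3, -0.1, -0.6]
finger_gap: 0.0429
```

Emit:
apply_moves(
  offset=[
    [0.02,-0.01,0],
    [-0.06,-0.02,0],
    [-0.105,-0.03,0],
    [-0.15,-0.04,0],
    [-0.19,-0.05,0],
    [-0.22,-0.055,0],
    [-0.24,-0.06,0],
    [-0.24,-0.06,0],
    [-0.24,-0.06,0],
  ],
  angular=[
    [0,0,0],
    [0,0,0],
    [0,0,0],
    [0,0,0],
    [0,0,0],
    [0,0,0],
    [0,0,0],
    [0,0,0],
    [0,0,0],
  ],
  claw=[0.5,0.5,0.5,0.5,0.5,0.5,0.5,0.5,0.5],
)

```text
t: 77.9
position: [0.5734, -0.0125, 0.2213]
eef_rot: [3.14, -0.001, 1.448]
force: [-0.6, 1.1, 0.3]
finger_gap: 0.0428
```

Run:
```python
from h import *
o=robot.get_obs(); print(o['t'],o['position'],o['finger_gap'],o['force'])
im,d=save('top','t23'); C=cloud('top',d); i=im.astype(int)
im2,d2=save('scene','s23')
a=cv2.resize(im[125:265,130:340][...,::-1],(480,320),interpolation=cv2.INTER_CUBIC); b=cv2.resize(im2[195:285,230:400][...,::-1],(320,170),interpolation=cv2.INTER_CUBIC)
a=cv2.resize(im[125:265,130:340][...,::-1],(798,532),interpolation=cv2.INTER_CUBIC)
cv2.imwrite('pics/v23.png',a)
# bright carrier only (stand is darker)
m=((i.min(-1)>150)&(abs(C[...,0]-.47)<.09)&(abs(C[...,1]-.312)<.12)&(C[...,2]<.05)).astype(np.uint8)
P=np.array([at_z('top',u,v,.024) for v,u in np.argwhere(m)]); print('carrier',len(P),cv2.minAreaRect(P[:,:2].astype(np.float32)))
Q=C[m>0]; A=np.c_[Q[:,0]-.47,Q[:,1]-.312,np.ones(len(Q))]; print('plane',np.linalg.lstsq(A,Q[:,2],rcond=None)[0].round(4))
for n,c,rgb in(('top',C,im),('scene',cloud('scene',d2),im2)):
    h=(c[...,0]>.58)&(c[...,0]<.76)&(abs(c[...,1]-.22)<.06)&(c[...,2]>.095)&(c[...,2]<.12)&(rgb.max(-1)<90)
    if h.sum()>20: q=c[h]; print(n,'handle',cv2.minAreaRect(q[:,:2].astype(np.float32)),np.median(q[:,2]))
    for nm,b in dict(gel=(.68,-.279),swab=(.597,-.4616),cup=(.565,.4535)).items():
        k=(abs(c[...,0]-b[0])<.08)&(abs(c[...,1]-b[1])<.08)&(c[...,2]>.03)&(c[...,2]<.2); print(n,nm,np.round(cv2.minAreaRect(c[k][:,:2].astype(np.float32))[0],4))
```

```text
77.9 [ 0.57342544 -0.01252406  0.22133914] 0.042843448312103655 [-0.64685663  1.11531353  0.26396449]
carrier 1925 ((0.47099971771240234, 0.312004953622818), (0.17003412544727325, 0.09917458891868591), 85.30717468261719)
plane [-0.0098 -0.0046  0.0229]
top handle ((0.6569148302078247, 0.21754513680934906), (0.014104457572102547, 0.09104761481285095), 83.92526245117188) 0.10506747143841388
top gel [0. 0.]
top swab [ 0.6448 -0.4833]
top cup [0.5501 0.4235]
scene handle ((0.6656947731971741, 0.2175164520740509), (0.01397289615124464, 0.08540770411491394), 82.80473327636719) 0.10409242734428337
scene gel [ 0.6941 -0.2813]
scene swab [ 0.5977 -0.4616]
scene cup [0.5654 0.4543]
```

View pics/v23.png

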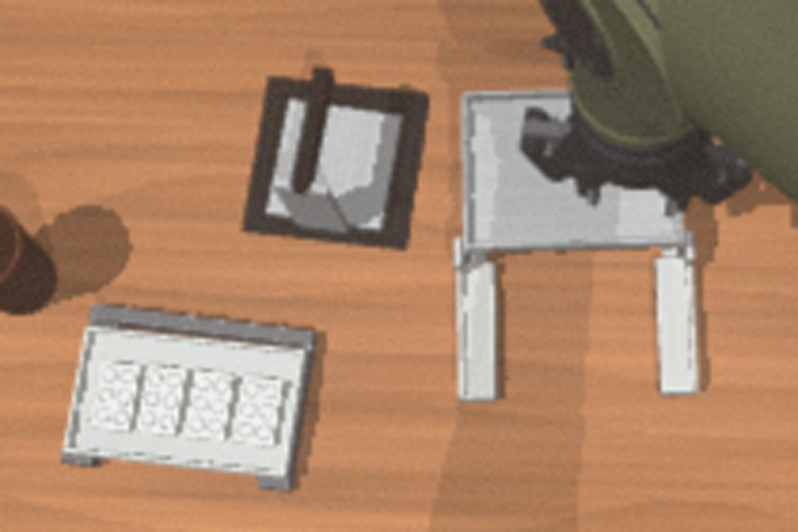

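Final check picture: carrier on the stand at (190,400) with four wells-up tiles, lifter standing on its pad at (335,165), and tray down. Now I hand in.

```bash
python3 -c "
from station import robot
print(robot.job_done())"
```

```text
the job is handed in; nothing more can be done
None
```

I handed the job in at about 78 s. My last checks showed every condition I could measure met, but the hand-in reports no verdict.

**What was done:** All four tiles went wells-down into the tipping tray in one row. The tray was swung over slowly, so they landed wells-up on the carrier, and was then swung back down. The lifter carried the loaded carrier level onto the reading stand, was withdrawn, and was set back upright on its pad.

**Last checks:**

| Item | Result |
|---|---|
| Carrier | centre about (0.471, 0.312) and yaw -4.7°, against the stand at (0.469, 0.312) and about -5°; level to about 0.01 |
| Tiles | four, flat and wells-up inside the rim |
| Tray | down |
| Lifter | upright, within about 5 mm of the pad's middle |
| Gel, cup and box | within a few millimetres of their start positions in the scene view; top-view readings for these were unusable because the arm hid them |
| Hand | clear of everything at z 0.22 m |

**What went wrong on the way:**
- **First tile:** I misread a picture as the tile having rolled in the grip. I put it down on the table and missed two regrasps (one 13 mm off, one too high) before it held. It stayed flat and plain side up throughout.
- **Camera disagreement:** the two cameras differed by up to 7 mm in x on some higher objects. I cross-checked those against the gripper's contact positions.

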